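# Load the filter test fixture

### The arm

A 7-joint arm with a two-finger parallel gripper is mounted at the origin on the work surface. World frame = base frame: x ahead of the robot, y to its left, z up, the work surface at z = 0. Lengths are in m, angles in rad, forces in N, time in s.
With the tool pointing down it reaches from about 0.425 to 1.025 m from the base axis. Payload 3.6 kg.
Tool frame: the origin (TCP) lies on the centre line of the jaws, within the pads' length; the fingertips stand 19 mm ahead of it and the grasp point (between the pads) is the TCP; z points along the fingers, y is the line along which they close (so a half turn about z gives the same grasp; the last joint's range is limited). The gripper opens to 85 mm and grips with 20 to 120 N. Pads are 22 mm wide; open, the fingers measure 114 mm over their backs; the gripper's body (76 mm by 85 mm) begins 54 mm behind the grasp point. The pads swing forward as they close: fully open they stand 13 mm farther back than shut.
Start: joints at [-1.306, 0.591, 0.048, 1.609, -0.033, 0.943, -0.034], TCP at [0.255, 0.679, 0.25] pointing down, gripper open.
Joint ranges: [-2.69, 2.69], [-0.47, 2.24], [-1.27, 1.36], [0.19, 2.51], [-1.53, 4.68], [0.08, 2.07], [-3.09, 3.09]. Speed limits (rad/s): [2.57, 2.57, 3.14, 3.14, 3.14, 3.14, 3.14].

### API

Orientations are given as a unit quaternion [x, y, z, w].
In Python, from plant import status, cams, sign_off gives the robot as it stands.
- The arm moves only by the tool step_arm, never from a script. Its argument "rows" is a list of rows, each a list of 7 numbers: the shift along the tool's x, y, z in mm, then the turn, a rotation vector about the tool's x, y, z in rad, then the opening, from -1 (shut) to 1 (fully open). In form: [[x, y, z, ax, ay, az, gripper], ...]. A call has 1 to 5 rows; each row is the pose to reach, as a shift and turn from the pose commanded when the call began, along the tool's axes at that moment; what a row does not reach only later rows make up. A row lasts 1/10 s, in which the tool goes at most 50 mm and 8.59 degrees, less where a joint would pass 70% of its speed; a pose out of reach is approached as far as the arm can. A call with a gripper value outside its range is refused whole. The fingers move at their own pace and stop on an object; "newtons" is the grip in N (left out, the last holds). Time passes only in rows, so rows that repeat a pose let the fingers close. It gives the time, the measured TCP pose, the force, the opening and the grip force at its end, in the units of the state.
- status.sense(): the state, without advancing time (a new reading comes with each control period).
- cams.camera(name): name is "scene" or "top" or "wrist"; returns the picture (420x560x3 uint8, red, green, blue); there is no depth.
- cams.camera_params(name): a dict with "mtx" (3x3 intrinsics, pixels), "extrinsics" (4x4, takes a point from world to camera coordinates). Camera axes: x right, y up, looking along -z (the intrinsics and any distortion apply to the point x, -y, -z); pixel columns grow to the right and rows downward; lengths in m; the calibration is good to about 2 mm. A picture is of the moment at which its call begins: read the wrist's pose just before it. camera_params takes no time and is no camera call; for the wrist camera it gives the pose at the moment of the call.
- sign_off(): hands the job in; it is judged then, once.
The state is a dict: "time_s": time; "joint_pos": joint angles; "dq": joint speeds; "tau": joint torques, N m; "position": TCP position; "tool_rot": TCP orientation; "ft_force": force on the tool from outside, world axes, zero at the start; "moment": the same for the moment, N m; "width": finger opening in m; "finger_force": force on a finger pad.
Only numpy, scipy, OpenCV 4.12 (cv2) and the standard library are available. Lean on these libraries where they do the work, as an engineer would, in place of code of your own. Each camera call takes 0.05 s, during which the arm holds its last target. There are 200 camera calls.

### The job

Load the test fixture for the next run. Throw the supply lever fully off, then lift the shielding cover off the fixture and stand it right way up on the bare bench, clear of the fixture; stand every filter module on the bench upright in a slot of the fixture, fully down, put the cover back over the fixture so that it sits fully home, and only then throw the supply lever fully on. Never have the cover off with the supply on, and leave everything else on the bench where it is.

Things in the scene. Friction and masses are not known exactly. Their poses are not given: they have to be found in the camera images.
- fixture: Fixed test fixture: bare steel block 170 (x) by 164 (y) by 30 mm high, on a dark steel flange 206 by 200 by 8 mm. Origin at the centre of its underside, on the bench; z up. Its place and yaw vary. Four slots in its top, each 48 mm along x by 68 mm along y, 20 mm deep (floor 10 mm above the bench), mouths chamfered 2 mm.
- slot0 (a point): Centre of the mouth of slot 0, 30 mm above the bench, at (-43, -39) mm from the fixture's origin in the fixture's x, y. Axes as the fixture's; slot 48 mm along x, 68 mm along y, 20 mm deep. Any module fits any slot, either way round.
- slot1 (a point): Centre of the mouth of slot 1, 30 mm above the bench, at (-43, +39) mm from the fixture's origin in the fixture's x, y. Axes as the fixture's; slot 48 mm along x, 68 mm along y, 20 mm deep. Any module fits any slot, either way round.
- slot2 (a point): Centre of the mouth of slot 2, 30 mm above the bench, at (+43, -39) mm from the fixture's origin in the fixture's x, y. Axes as the fixture's; slot 48 mm along x, 68 mm along y, 20 mm deep. Any module fits any slot, either way round.
- slot3 (a point): Centre of the mouth of slot 3, 30 mm above the bench, at (+43, +39) mm from the fixture's origin in the fixture's x, y. Axes as the fixture's; slot 48 mm along x, 68 mm along y, 20 mm deep. Any module fits any slot, either way round.
- cover: Loose grey shielding cover with a bar handle on top: open-bottomed box 186 (x) by 180 (y) by 116 mm high outside, 4 mm walls and top, 0.45 kg. Origin at the centre of its lower rim, z up. It starts over the fixture's block, axes along the fixture's, 4 mm clear all round, rim on the flange 8 mm above the bench; it goes back so, or turned half round. Seated modules (tops at 108 mm) fit under it.
- cover_handle (a point): Centre of the cover's handle bar, 147 mm above the cover's rim. The bar runs along the cover's y, 124 mm long, 14 mm wide (x) and 14 mm high, on two posts at +-55 mm; 24 mm of free space under it. Axes as the cover's.
- module0: Aluminium filter module, a plain box 44 (its x) by 64 (its y) by 90 mm high with two brass connectors 12 mm across and 8 mm high on top (98 mm in all), about 0.35 kg, most of it in the 26 mm high steel foot. At the start it stands free on the bench, on the right of the robot. Origin at the centre of its foot, z up. All modules are alike; two to four are present.
- module1: Aluminium filter module, a plain box 44 (its x) by 64 (its y) by 90 mm high with two brass connectors 12 mm across and 8 mm high on top (98 mm in all), about 0.35 kg, most of it in the 26 mm high steel foot. At the start it stands free on the bench, on the right of the robot. Origin at the centre of its foot, z up. All modules are alike; two to four are present.
- module2: Aluminium filter module, a plain box 44 (its x) by 64 (its y) by 90 mm high with two brass connectors 12 mm across and 8 mm high on top (98 mm in all), about 0.35 kg, most of it in the 26 mm high steel foot. At the start it stands free on the bench, on the right of the robot. Origin at the centre of its foot, z up. All modules are alike; two to four are present.
- module3: Aluminium filter module, a plain box 44 (its x) by 64 (its y) by 90 mm high with two brass connectors 12 mm across and 8 mm high on top (98 mm in all), about 0.35 kg, most of it in the 26 mm high steel foot. At the start it stands free on the bench, on the right of the robot. Origin at the centre of its foot, z up. All modules are alike; two to four are present.
- supply_base: Fixed grey housing block of the supply lever, 70 (x) by 50 (y) by 25 mm high; the pivot is 22 mm above the bench. Origin at the centre of its underside on the bench; z up. The lever swings towards its -x (off) and +x (on). With its yaw near a quarter turn it swings roughly along the bench's width. The bench beyond it (x 0.49 to 0.70, y -0.14 to 0.09) is bare.
- supply (a joint): Angle of the supply lever: 0 rad = off, fully over towards the housing's -x; 1.0 rad = on, fully over towards the housing's +x. Starts on (0.9 to 1.0). Light friction; it stays where it is left.
- supply_tip (a point): Centre of the ball, 26 mm across, at the end of the black supply lever, 80 mm from the pivot. It is 92 mm above the bench at either end of the swing, 102 mm at mid swing; it lies 38 mm to the -x side of the housing when off and 38 mm to the +x side when on.
- phone: Black phone lying flat, 150 by 72 by 9 mm. Not part of the job; leave it where it is.
- attenuator: Steel attenuator lying down, 70 mm long, 34 mm high, between the modules. Not part of the job; leave it where it is.
- screwdriver: Screwdriver lying on the bench. Not part of the job; leave it where it is.
- wrench: Wrench lying on the bench. Not part of the job; leave it where it is.
- mug: White ceramic mug, 90 mm tall, standing. Not part of the job; leave it where it is.
- adapters: Closed jar of adapters, 60 mm across, 75 mm tall, standing. Not part of the job; leave it where it is.
- mouse: Black computer mouse, 105 by 60 by 30 mm. Not part of the job; leave it where it is.
Things that resemble listed ones, but are neither listed nor needed, are in the scene too. Leave any orange look-alike of the module1 alone.

How it is judged:
By the outcome, as a careful person would: the job done as asked, in the order asked, and still so for the second after the job is handed in, with the robot touching nothing.
Of module0, module1, module2, module3 only 2 to 4 are there at a start; the rules pass over those that are not, and their reading is None.
At some moment in a run one of module0, module1, module2, module3, cover may be knocked a few centimetres aside while the robot is not near it.
It also fails if it takes over 210 s, if anything falls off the work surface, if the arm or the gripper's body presses on something with over 40 N, if the wrist force passes 120 N, or if a joint passes its speed limit or range.

## Working session

There is one attempt and no reset: what is moved stays moved. The work goes in short steps, Python scripts to look and compute and a tool call to move; the robot and the scene stay as the last step left them, time stands still between calls to the robot, and variables do not carry over. Pictures are saved under pics/ and viewed, at most 16 in all, crops included, and the job is handed in when it is done.

Besides the shell and the picture viewer there is one more tool, called after "Emit:" by a JSON object that holds its "method" and its "body", one argument or row to a line. step_arm: Moves the arm, as the interface text tells. Its arguments: {"type":"object","properties":{"rows":{"type":"array"},"newtons":{"type":"number"}},"required":["rows"]}

```bash
ls; mkdir -p pics; python3 - <<'E'
from plant import status,cams
import cv2,numpy as np
np.set_printoptions(precision=4,suppress=True)
print(status.sense())
for n in ("scene","top"):
    im=cams.camera(n); cv2.imwrite(f"pics/{n}0.png",im[:,:,::-1]); p=cams.camera_params(n); print(n,p)
E
```

```text
pics
{'time_s': 0.0, 'joint_pos': array([-1.3055,  0.5921,  0.0483,  1.6098, -0.0333,  0.9427, -0.0337]), 'dq': array([-0.0001,  0.0008, -0.001 ,  0.0007,  0.0003, -0.    , -0.0004]), 'tau': array([ -0.0006, -54.8695,   1.5465, -19.8125,   0.0095,   0.0091,
         0.    ]), 'position': array([0.2543, 0.6781, 0.2491]), 'tool_rot': array([ 0.1784,  0.984 , -0.0011, -0.0001]), 'ft_force': array([-0.1511,  0.4473,  0.4275]), 'moment': array([-0.0137,  0.0181, -0.0126]), 'finger_force': 0.0, 'width': 0.08528899810650394}
scene {'mtx': array([[526.4696,   0.    , 274.2352],
       [  0.    , 526.4696, 209.086 ],
       [  0.    ,   0.    ,   1.    ]]), 'extrinsics': array([[ 0.7083,  0.7058,  0.0163, -0.3569],
       [-0.5346,  0.5211,  0.6653,  0.1771],
       [ 0.4611, -0.4799,  0.7464, -1.9555],
       [ 0.    ,  0.    ,  0.    ,  1.    ]])}
top {'mtx': array([[432.2162,   0.    , 274.6081],
       [  0.    , 432.2162, 209.5644],
       [  0.    ,   0.    ,   1.    ]]), 'extrinsics': array([[-0.0051, -0.9999, -0.012 ,  0.0043],
       [ 0.9952, -0.0063,  0.0981, -0.5018],
       [-0.0982, -0.0115,  0.9951, -1.2751],
       [ 0.    ,  0.    ,  0.    ,  1.    ]])}
```

View pics/scene0.png

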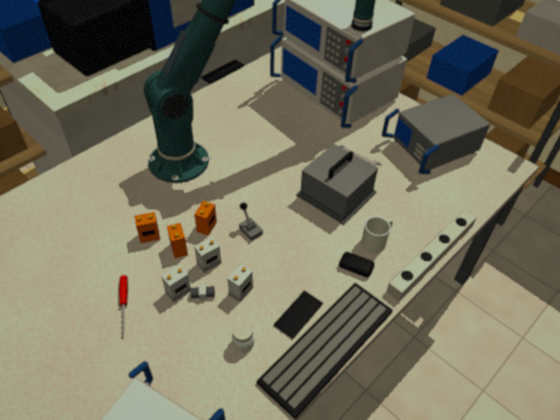

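View pics/top0.png

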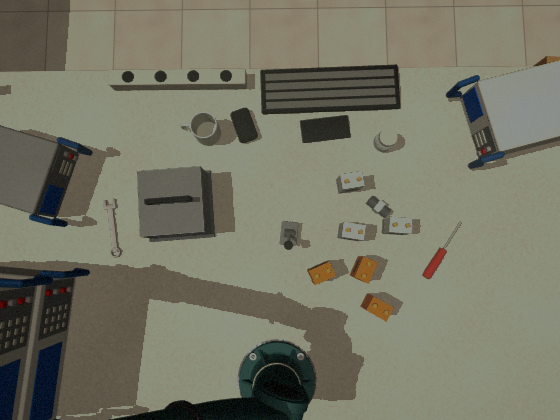

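The scene shows three bare modules and three orange look-alikes. In the top view the modules are at about (352,181), (354,231) and (400,226). The cover is at about (172,200), and the lever housing is at (291,232) with its ball near (288,243).

```bash
cat > h.py <<'E'
import numpy as np,cv2
from scipy.spatial.transform import Rotation as R
from plant import status,cams
np.set_printoptions(precision=4,suppress=True)
def ray(p,uv,z):
    """pixel -> world point on plane z"""
    K,E=p["mtx"],p["extrinsics"]; d=np.linalg.solve(K,[uv[0],uv[1],1.0]); d=np.array([d[0],-d[1],-d[2]])
    Rm,t=E[:3,:3],E[:3,3]; C=-Rm.T@t; w=Rm.T@d
    return C+w*(z-C[2])/w[2]
def proj(p,X):
    c=p["extrinsics"][:3,:3]@np.array(X)+p["extrinsics"][:3,3]
    q=p["mtx"]@np.array([c[0],-c[1],-c[2]]); return q[:2]/q[2]
def go(x,y,z,yaw):
    """shift (mm) and turn from now to tool down at x,y,z with tool y-axis at angle yaw (mod pi, nearest)"""
    s=status.sense(); r=R.from_quat(s["tool_rot"])
    best=None
    for k in (0,np.pi):
        a=yaw+k; yv=np.array([np.cos(a),np.sin(a),0]); zv=np.array([0,0,-1.]); xv=np.cross(yv,zv)
        rv=(r.inv()*R.from_matrix(np.c_[xv,yv,zv])).as_rotvec()
        if best is None or np.linalg.norm(rv)<np.linalg.norm(best): best=rv
    print("shift",np.round(r.inv().apply(np.array([x,y,z])-s["position"])*1000,1),"turn",np.round(best,3),"q7",s["joint_pos"][6].round(2))
def st():
    s=status.sense(); ty=R.from_quat(s["tool_rot"]).apply([0,1,0])
    print("t",round(s["time_s"],2),"pos",s["position"],"yawY",np.arctan2(ty[1],ty[0]).round(3),"F",s["ft_force"],"w",round(s["width"],4),"ff",s["finger_force"])
def rect(c,p,z):
    """contour -> world rect on plane z: centre, size, angle of long side"""
    pts=np.array([ray(p,q,z)[:2] for q in c.reshape(-1,2)],np.float32)
    (cx,cy),(w,h),a=cv2.minAreaRect(pts*1000)
    if w<h: w,h,a=h,w,a+90
    a=(a+90)%180-90
    return np.array([cx/1000,cy/1000,w,h]),np.radians(a)
E
python3 - <<'E'
from h import *
p=cams.camera_params("top"); im=cv2.imread("pics/top0.png"); hsv=cv2.cvtColor(im,cv2.COLOR_BGR2HSV)
for uv in [(347,182),(356,182),(347,231),(361,231),(394,226),(406,226)]: print(uv,im[uv[1],uv[0]],hsv[uv[1],uv[0]],ray(p,uv,.098)[:2])
print("tip",ray(p,(288,244),.09)[:2],"base top",ray(p,(291,229),.025)[:2])
print("handle",ray(p,(172,200),.155)[:2])
for uv in [(138,171),(204,167),(206,235),(139,238)]: print(ray(p,uv,.124)[:2])
a=cv2.resize(im[155:320,260:430],None,fx=4.5,fy=4.5,interpolation=cv2.INTER_CUBIC)[:600]
cv2.imwrite("pics/c1.png",a)
E
```

```text
(347, 182) [ 67 105 122] [ 21 115 122] [ 0.5722 -0.206 ]
(356, 182) [135 146 143] [ 38  19 146] [ 0.572  -0.2316]
(347, 231) [ 54 113 138] [ 21 155 138] [ 0.4326 -0.203 ]
(361, 231) [ 57 113 143] [ 20 153 143] [ 0.4324 -0.2424]
(394, 226) [ 49 103 123] [ 22 153 123] [ 0.4459 -0.3355]
(406, 226) [ 63 108 127] [ 21 129 127] [ 0.4457 -0.3692]
tip [ 0.3971 -0.0367] base top [ 0.443  -0.0473]
handle [0.5168 0.2788]
[0.6034 0.3839]
[0.6134 0.1981]
[0.4225 0.1904]
[0.4152 0.3762]
```

View pics/c1.png

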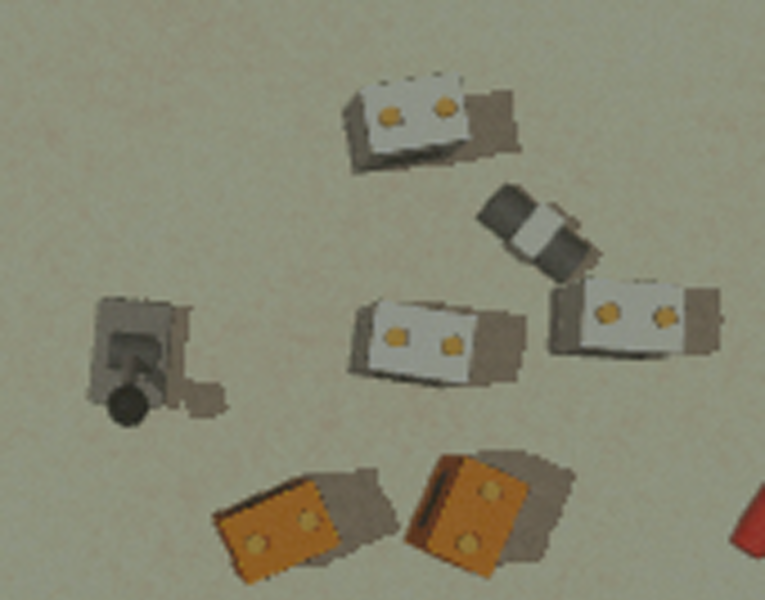

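```bash
python3 - <<'E'
from h import *
go(0.46,-0.045,0.30,np.pi/2)
p=cams.camera_params("wrist"); s=status.sense(); r=R.from_quat(s["tool_rot"])
C=-p["extrinsics"][:3,:3].T@p["extrinsics"][:3,3]; print("cam in tool mm",r.inv().apply(C-s["position"])*1000, "axes",(r.inv()*R.from_matrix(p["extrinsics"][:3,:3].T)).as_matrix(),p["mtx"])
E
```

```text
shift [-446.5 -605.   -49.5] turn [-0.002 -0.    -0.359] q7 -0.03
cam in tool mm [  69.0727    1.1331 -123.8074] axes [[ 0.0004  0.9623  0.2719]
 [ 1.     -0.0001 -0.0012]
 [-0.0012  0.2719 -0.9623]] [[340.6554   0.     274.6542]
 [  0.     340.6554 208.1387]
 [  0.       0.       1.    ]]
```

Emit:
{"method": "step_arm", "body": {
  "rows": [
    [-29,-39,-10,0,0,0,1],
    [-58,-78,-20,0,0,0,1],
    [-87,-117,-30,0,0,0,1],
    [-116,-156,-40,0,0,0,1],
    [-145,-195,-49,0,0,0,1]
  ]
}}

```text
time_s: 0.6
position: [0.3221, 0.4431, 0.2994]
tool_rot: [0.178, 0.984, -0.0, -0.0]
ft_force: [0.9, -0.5, 0.8]
width: 0.0855
finger_force: 0.0
```

Emit:
{"method": "step_arm", "body": {
  "rows": [
    [-29,-39,0,0,0,0,1],
    [-58,-78,0,0,0,0,1],
    [-87,-117,0,0,0,0,1],
    [-116,-156,0,0,0,0,1],
    [-145,-195,0,0,0,0,1]
  ]
}}

```text
time_s: 1.1
position: [0.3891, 0.2097, 0.2992]
tool_rot: [0.178, 0.984, -0.0, -0.0]
ft_force: [1.6, -0.4, 0.3]
width: 0.0856
finger_force: 0.0
```

Emit:
{"method": "step_arm", "body": {
  "rows": [
    [-29,-39,0,0,0,0,1],
    [-58,-78,0,0,0,0,1],
    [-87,-117,0,0,0,0,1],
    [-116,-156,0,0,0,0,1],
    [-145,-195,0,0,0,0,1]
  ]
}}

```text
time_s: 1.6
position: [0.4563, -0.0235, 0.2993]
tool_rot: [0.178, 0.984, 0.0, 0.0]
ft_force: [1.2, 0.7, -0.2]
width: 0.0854
finger_force: 0.0
```

Emit:
{"method": "step_arm", "body": {
  "rows": [
    [-12,-20,0,0,0,-0.12,1],
    [-12,-20,0,0,0,-0.24,1],
    [-12,-20,0,0,0,-0.36,1],
    [-12,-20,0,0,0,-0.36,1]
  ]
}}

```text
time_s: 2.0
position: [0.4603, -0.0449, 0.299]
tool_rot: [-0.0, 1.0, 0.0, -0.0]
ft_force: [1.1, -0.8, -0.9]
width: 0.0852
finger_force: 0.0
```

```bash
python3 - <<'E'
from h import *
st(); print(status.sense()["joint_pos"])
p=cams.camera_params("wrist");im=cams.camera("wrist"); cv2.imwrite("pics/w1.png",im[:,:,::-1]); np.save("w1.npy",p,allow_pickle=True)
E
```

```text
t 2.0 pos [ 0.4603 -0.0449  0.299 ] yawY 1.571 F [ 1.0908 -0.839  -0.9168] w 0.0852 ff 0.0
[-0.2517  0.1992  0.2953  2.137  -0.0793  0.8161  1.6635]
```

View pics/w1.png

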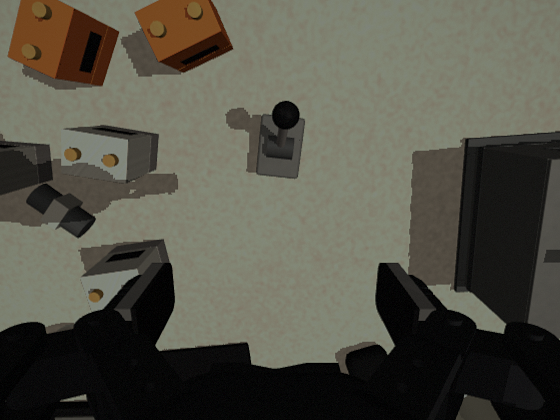

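The wrist view shows the ball at (286,115) leaning toward the robot. The housing top spans about (262..303, 113..178), and its yaw is slightly off square.

```bash
python3 - <<'E'
from h import *
p=np.load("w1.npy",allow_pickle=True).item(); im=cv2.imread("pics/w1.png")
m=(im.max(2)<45).astype(np.uint8); m[190:]=0; n,l,s,c=cv2.connectedComponentsWithStats(m)
for i in range(1,n):
    if s[i,4]>300: print(s[i],c[i])
print("tip",ray(p,(285.5,115.5),.092)[:2])
for uv in [(262,113),(305,119),(298,178),(257,174)]: print(ray(p,uv,.025)[:2])
pt=cams.camera_params("top")
print("tip top cam",ray(pt,(288.2,245),.092)[:2])
E
```

```text
[ 79  31  23  42 509] [90.1611 52.1022]
[ 260  101   39   59 1022] [280.5793 126.7094]
[ 461  138   99   52 4199] [508.5585 165.4472]
[   0  150   53   40 1530] [ 21.2255 170.8908]
tip [ 0.3949 -0.0333]
[ 0.3928 -0.0576]
[ 0.3993 -0.0091]
[ 0.467  -0.0157]
[ 0.4622 -0.0642]
tip top cam [ 0.3942 -0.0372]
```

```bash
cat >> h.py <<'E'
def got(pos,yaw,tilt):
    """as go, with the tool then turned by tilt about its own y"""
    s=status.sense(); r=R.from_quat(s["tool_rot"]); best=None
    for k in (0,np.pi):
        a=yaw+k; yv=np.array([np.cos(a),np.sin(a),0]); zv=np.array([0,0,-1.]); xv=np.cross(yv,zv)
        T=R.from_matrix(np.c_[xv,yv,zv])*R.from_rotvec([0,tilt if k==0 else -tilt,0]); rv=(r.inv()*T).as_rotvec()
        if best is None or np.linalg.norm(rv)<np.linalg.norm(best[0]): best=(rv,T)
    print("shift",np.round(r.inv().apply(np.array(pos)-s["position"])*1000,1),"turn",np.round(best[0],3),"toolz",best[1].apply([0,0,1]))
E
python3 -c "
from h import *
got((.426,-.034,.167),np.radians(84.5),0.44)"
```

```text
shift [ 34.3  10.7 132.1] turn [-0.021  0.439  0.093] toolz [-0.424   0.0408 -0.9048]
```

Emit:
{"method": "step_arm", "body": {
  "rows": [
    [10,3,40,-0.006,0.13,0.03,1],
    [20,6,80,-0.012,0.26,0.06,1],
    [30,9,120,-0.02,0.38,0.08,1],
    [34,10,132,-0.021,0.439,0.093,1],
    [34,9,132,-0.021,0.439,0.093,1]
  ]
}}

```text
time_s: 2.55
position: [0.4264, -0.035, 0.1647]
tool_rot: [0.046, 0.974, 0.009, -0.22]
ft_force: [-0.3, -0.1, 0.6]
width: 0.0856
finger_force: 0.0
```

```bash
python3 - <<'E'
from h import *
st(); got((.392,-.033,.093),np.radians(84.5),0.44);p=cams.camera_params("wrist");im=cams.camera("wrist"); cv2.imwrite("pics/w2.png",im[:,:,::-1]); print(proj(p,(.392,-.033,.092)))
m=(im.max(2)<45).astype(np.uint8); m[250:]=0; n,l,s,c=cv2.connectedComponentsWithStats(m)
for i in range(1,n):
    if s[i,4]>300: print(s[i],c[i])
E
```

```text
t 2.55 pos [ 0.4264 -0.035   0.1647] yawY 1.477 F [-0.2632 -0.0627  0.5913] w 0.0856 ff 0.0
shift [ 0.2 -1.1 79.6] turn [-0.003 -0.004  0.001] toolz [-0.424   0.0408 -0.9048]
[270.7814 225.3386]
[   0  155   35   54 1071] [ 14.4556 180.9421]
[127 156  55  33 666] [155.024  172.0916]
[ 250  209   41   41 1303] [269.8757 229.0499]
```

View pics/w2.png

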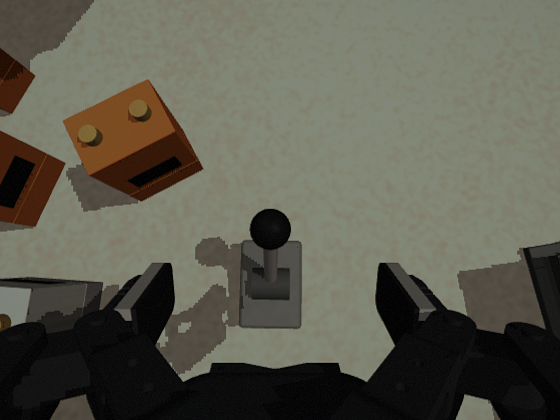

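The ball sits between the open fingers at (270,229). I'll advance, grip and swing it.

Emit:
{"method": "step_arm", "body": {
  "rows": [
    [-1,-1,40,0,0,0,1],
    [-2,-1,79,0,0,0,1],
    [-2,-1,79,0,0,0,-1],
    [-2,-1,79,0,0,0,-1],
    [-2,-1,79,0,0,0,-1]
  ],
  "newtons": 30
}}

```text
time_s: 3.1
position: [0.3973, -0.0339, 0.0967]
tool_rot: [0.046, 0.975, 0.01, -0.215]
ft_force: [0.0, -0.4, -0.5]
width: 0.044
finger_force: 0.0
```

Emit:
{"method": "step_arm", "body": {
  "rows": [
    [0,0,0,0,0,0,-1],
    [0,0,0,0,0,0,-1],
    [0,0,0,0,0,0,-1]
  ]
}}

```text
time_s: 3.4
position: [0.3955, -0.035, 0.0958]
tool_rot: [0.046, 0.975, 0.01, -0.217]
ft_force: [-0.1, -3.8, 5.7]
width: 0.0238
finger_force: 29.5
```

Emit:
{"method": "step_arm", "body": {
  "rows": [
    [-9.6,0,-10,0,0,0,-1],
    [-19,0,-18.3,0,0,0,-1],
    [-30,0,-25,0,0,0,-1],
    [-42.6,0,-29.3,0,0,0,-1],
    [-55,0,-31,0,0,0,-1]
  ]
}}

```text
time_s: 3.9
position: [0.4567, -0.0416, 0.1006]
tool_rot: [0.046, 0.975, 0.009, -0.219]
ft_force: [-2.1, -5.4, 3.7]
width: 0.0238
finger_force: 29.9
```

Emit:
{"method": "step_arm", "body": {
  "rows": [
    [-8,0,-0.5,0,0,0,-1],
    [-15,0,-1,0,0,0,-1],
    [-15,0,-1,0,0,0,-1],
    [-15,0,-1,0,0,0,-1]
  ]
}}

```text
time_s: 4.3
position: [0.4713, -0.0433, 0.094]
tool_rot: [0.047, 0.975, 0.009, -0.218]
ft_force: [-0.1, -5.4, -1.9]
width: 0.0227
finger_force: 29.2
```

Emit:
{"method": "step_arm", "body": {
  "rows": [
    [-4,0,0,0,0,0,-1],
    [-8,0,1,0,0,0,-1],
    [-8,0,1,0,0,0,-1]
  ]
}}

```text
time_s: 4.6
position: [0.4799, -0.0423, 0.0899]
tool_rot: [0.046, 0.975, 0.01, -0.216]
ft_force: [1.1, -0.5, 0.1]
width: 0.0028
finger_force: 0.4
```

Emit:
{"method": "step_arm", "body": {
  "rows": [
    [0,0,-40,0,0,0,-1],
    [0,0,-80,0,0,0,-1],
    [0,0,-90,0,0,0,-1],
    [0,0,-90,0,0,0,-1]
  ]
}}

```text
time_s: 5.0
position: [0.5181, -0.0442, 0.1725]
tool_rot: [0.045, 0.975, 0.011, -0.216]
ft_force: [-0.3, 0.4, -0.8]
width: 0.0002
finger_force: 0.0
```

```bash
python3 - <<'E'
from h import *
st();p=cams.camera_params("wrist");im=cams.camera("wrist"); cv2.imwrite("pics/w3.png",im[:,:,::-1]); np.save("w3.npy",p,allow_pickle=True)
E
```

```text
t 5.0 pos [ 0.5181 -0.0442  0.1725] yawY 1.478 F [-0.3272  0.3993 -0.7556] w 0.0002 ff 0.0
```

View pics/w3.png

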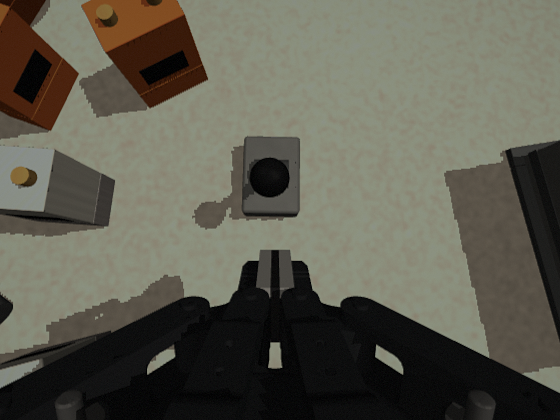

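The ball is at (269,178) and the lever lies along the line of sight. I'll work out its angle.

```bash
python3 - <<'E'
from h import *
p=np.load("w3.npy",allow_pickle=True).item()
for z in (.092,.097,.102): print(ray(p,(269.5,178),z)[:2])
for uv in [(244,138),(299,137),(299,214),(242,213)]: print(ray(p,uv,.025)[:2])
for t in np.linspace(0,1,6):
    a=(0.5-t)*1; s=.08*np.sin(a); print(t,proj(p,(.430+.9955*s,-.0367-.095*s,.022+.08*np.cos(a))))
E
```

```text
[ 0.4518 -0.04  ]
[ 0.4531 -0.04  ]
[ 0.4544 -0.0401]
[ 0.3964 -0.0585]
[ 0.4    -0.0098]
[ 0.4688 -0.0169]
[ 0.4634 -0.0655]
0.0 [271.1854 201.9388]
0.2 [271.2141 177.9638]
0.4 [271.2824 153.2481]
0.6000000000000001 [271.3848 129.8137]
0.8 [271.5122 109.487 ]
1.0 [271.6532  93.5849]
```

```bash
python3 - <<'E'
from h import *
s=status.sense(); r=R.from_quat(s["tool_rot"]); q=s["position"]
for t in [(.405,-.037,.17),(.405,-.037,.097),(.455,-.0415,.092)]:
    print(np.round(r.inv().apply(np.array(t)-q)*1000,1)); q=np.array(t)
E
```

```text
[100.4  -3.2  48.6]
[-31.   -0.1  66.1]
[-47.6   0.2 -16.8]
```

Emit:
{"method": "step_arm", "body": {
  "rows": [
    [45,-1,21,0,0,0,-1],
    [90,-2,43,0,0,0,-1],
    [100,-3,49,0,0,0,-1],
    [100,-3,49,0,0,0,-1]
  ]
}}

```text
time_s: 5.45
position: [0.4007, -0.0371, 0.1687]
tool_rot: [0.046, 0.974, 0.011, -0.221]
ft_force: [0.8, 0.1, -0.7]
width: 0.0
finger_force: 0.0
```

Emit:
{"method": "step_arm", "body": {
  "rows": [
    [-15,0,33,0,0,0,-1],
    [-31,0,66,0,0,0,-1],
    [-31,0,66,0,0,0,-1]
  ]
}}

```text
time_s: 5.75
position: [0.4049, -0.0371, 0.0933]
tool_rot: [0.045, 0.974, 0.01, -0.22]
ft_force: [-1.2, 0.8, 0.6]
width: -0.0001
finger_force: 0.0
```

Emit:
{"method": "step_arm", "body": {
  "rows": [
    [-15,0,-5,0,0,0,-1],
    [-27,0,-9,0,0,0,-1],
    [-38,0,-13,0,0,0,-1],
    [-43,0,-15,0,0,0,-1],
    [-43,0,-15,0,0,0,-1]
  ]
}}

```text
time_s: 6.25
position: [0.4431, -0.0411, 0.0931]
tool_rot: [0.046, 0.973, 0.011, -0.227]
ft_force: [-10.7, 1.6, 4.0]
width: 0.0002
finger_force: 5.6
```

Emit:
{"method": "step_arm", "body": {
  "rows": [
    [20,0,5,0,0,0,-1],
    [20,0,-40,0,0,0,-1],
    [10,0,-85,0,0,0,-1],
    [0,0,-130,0,0,0,-1],
    [0,0,-130,0,0,0,1]
  ]
}}

```text
time_s: 6.75
position: [0.5136, -0.048, 0.2147]
tool_rot: [0.045, 0.977, 0.01, -0.209]
ft_force: [0.5, 0.1, -0.2]
width: 0.0133
finger_force: 0.0
```

```bash
python3 - <<'E'
from h import *
st();p=cams.camera_params("wrist");im=cams.camera("wrist"); cv2.imwrite("pics/w4.png",im[:,:,::-1])
m=(im.max(2)<45).astype(np.uint8); m[250:]=0; n,l,s,c=cv2.connectedComponentsWithStats(m)
for i in range(1,n):
    if s[i,4]>200: print(s[i],c[i])
for t in np.linspace(0,1,6):
    a=(0.5-t)*1; ss=.08*np.sin(a); print(t,proj(p,(.4322+.9955*ss,-.0377-.095*ss,.022+.08*np.cos(a))))
got((.65,0.,.35),np.radians(90),0)
E
```

```text
t 6.75 pos [ 0.5136 -0.048   0.2147] yawY 1.478 F [ 0.5419  0.1219 -0.1931] w 0.0133 ff 0.0
[   0    0   60   38 1444] [25.8636 12.8352]
[ 51  78  31  46 707] [ 66.0622 101.1471]
[160  79  43  31 559] [181.8515  93.2898]
[  0 106  69  36 276] [ 28.3261 121.2138]
[ 485  147   75  103 5818] [528.7118 201.427 ]
[251 200  48  32 886] [274.912  215.5711]
[ 28 220  88  10 268] [ 73.2201 224.5448]
0.0 [276.0403 217.4673]
0.2 [276.1261 197.465 ]
0.4 [276.1915 176.5837]
0.6000000000000001 [276.2315 156.3962]
0.8 [276.2437 138.378 ]
1.0 [276.2289 123.6757]
shift [ -65.5   60.4 -181.2] turn [ 0.021 -0.429 -0.091] toolz [ 0.  0. -1.]
```

```bash
python3 - <<'E'
from h import *
got((.52,0.1,.34),np.radians(90),0)
E
```

```text
shift [  56.4  147.9 -114.3] turn [ 0.021 -0.429 -0.091] toolz [ 0.  0. -1.]
```

Emit:
{"method": "step_arm", "body": {
  "rows": [
    [12,33,-26,0.005,-0.1,-0.02,-1],
    [25,66,-52,0.01,-0.2,-0.04,-1],
    [38,100,-78,0.015,-0.3,-0.06,1],
    [56,135,-114,0.021,-0.43,-0.09,1],
    [56,148,-114,0.021,-0.429,-0.091,1]
  ]
}}

```text
time_s: 7.3
position: [0.5156, 0.1046, 0.3407]
tool_rot: [-0.003, 1.0, 0.002, -0.002]
ft_force: [0.7, -0.6, 0.3]
width: 0.0434
finger_force: 0.0
```

Emit:
{"method": "step_arm", "body": {
  "rows": [
    [0,30,0,0,0,0.14,1],
    [0,60,0,0,0,0.28,1],
    [0,90,0,0,0,0.42,1],
    [0,120,0,0,0,0.56,1],
    [0,140,0,0,0,0.7,1]
  ]
}}

```text
time_s: 7.8
position: [0.5158, 0.2424, 0.3349]
tool_rot: [0.345, 0.939, -0.003, -0.006]
ft_force: [0.3, 0.1, -0.0]
width: 0.0855
finger_force: 0.0
```

Emit:
{"method": "step_arm", "body": {
  "rows": [
    [0,0,0,0,0,0.14,1],
    [0,0,0,0,0,0.28,1],
    [0,0,0,0,0,0.42,1],
    [0,0,0,0,0,0.56,1],
    [0,0,0,0,0,0.7,1]
  ]
}}

```text
time_s: 8.3
position: [0.5161, 0.2396, 0.3349]
tool_rot: [0.647, 0.762, -0.005, -0.004]
ft_force: [-0.3, -0.3, -0.7]
width: 0.0853
finger_force: 0.0
```

Emit:
{"method": "step_arm", "body": {
  "rows": [
    [0,0,0,0,0,0.14,1],
    [0,0,0,0,0,0.17,1],
    [0,0,0,0,0,0.17,1]
  ]
}}

```text
time_s: 8.6
position: [0.5165, 0.2401, 0.3355]
tool_rot: [0.707, 0.708, -0.005, -0.004]
ft_force: [-0.1, 0.2, -0.1]
width: 0.0856
finger_force: 0.0
```

```bash
python3 - <<'E'
from h import *
st();p=cams.camera_params("wrist");im=cams.camera("wrist"); cv2.imwrite("pics/w5.png",im[:,:,::-1]); np.save("w5.npy",p,allow_pickle=True)
E
```

```text
t 8.6 pos [0.5165 0.2401 0.3355] yawY 0.002 F [-0.0936  0.2175 -0.1115] w 0.0856 ff 0.0
```

View pics/w5.png

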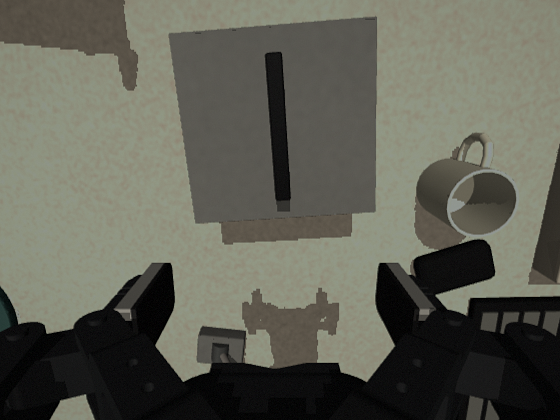

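The picture shows the cover's top face spanning about (170..377, 17..222), with the dark handle bar running from (273,53) to (283,200).

```bash
python3 - <<'E'
from h import *
p=np.load("w5.npy",allow_pickle=True).item(); im=cv2.imread("pics/w5.png")
m=(im.max(2)<48).astype(np.uint8); m[:,:200]=0; m[:,350:]=0; m[230:]=0
cs,_=cv2.findContours(m,cv2.RETR_EXTERNAL,cv2.CHAIN_APPROX_NONE); c=max(cs,key=cv2.contourArea); print(cv2.boundingRect(c)); b,a=rect(c,p,.162); print("bar",b,a,np.degrees(a))
# cover top face corners from its brightness
for uv in [(170,34),(377,17),(375,211),(195,222)]: print(ray(p,uv,.124)[:2])
q=np.mean([ray(p,uv,.124)[:2] for uv in [(170,34),(377,17),(375,211),(195,222)]],0); print(q)
go(b[0],b[1],.25,a+np.pi/2)
E
```

```text
(265, 52, 26, 150)
bar [  0.5177   0.2948 123.7126  14.0289] -1.4967273004575008 -85.75615739822389
[0.4202 0.3771]
[0.6041 0.3906]
[0.6169 0.2129]
[0.4318 0.2   ]
[0.5182 0.2952]
shift [54.7  2.2 85.6] turn [-0.012  0.001 -0.072] q7 -0.28
```

Emit:
{"method": "step_arm", "body": {
  "rows": [
    [25,1,40,-0.006,0,-0.036,1],
    [55,2,80,-0.012,0,-0.072,1],
    [55,2,86,-0.012,0,-0.072,1],
    [55,2,86,-0.012,0,-0.072,1]
  ],
  "newtons": 60
}}

```text
time_s: 9.05
position: [0.5169, 0.2955, 0.2485]
tool_rot: [0.68, 0.733, -0.001, 0.0]
ft_force: [-0.4, 0.2, 0.2]
width: 0.0854
finger_force: 0.0
```

```bash
python3 - <<'E'
from h import *
st(); go(.5177,.2948,.155,np.radians(4.24))
E
```

```text
t 9.05 pos [0.5169 0.2955 0.2485] yawY 0.075 F [-0.3704  0.2336  0.1509] w 0.0854 ff 0.0
shift [-0.5  0.9 93.5] turn [-0.002  0.002  0.001] q7 -0.24
```

Emit:
{"method": "step_arm", "body": {
  "rows": [
    [0,1,40,0,0,0,1],
    [0,1,75,0,0,0,1],
    [0,1,93,0,0,0,1],
    [0,1,93,0,0,0,1],
    [0,1,93,0,0,0,-1]
  ]
}}

```text
time_s: 9.55
position: [0.5209, 0.2948, 0.159]
tool_rot: [0.682, 0.732, 0.002, 0.001]
ft_force: [0.9, 0.1, 0.0]
width: 0.0731
finger_force: 0.0
```

Emit:
{"method": "step_arm", "body": {
  "rows": [
    [0,0,0,0,0,0,-1],
    [0,0,0,0,0,0,-1],
    [0,0,0,0,0,0,-1],
    [0,0,0,0,0,0,-1],
    [0,0,0,0,0,0,-1]
  ]
}}

```text
time_s: 10.05
position: [0.5175, 0.2957, 0.1576]
tool_rot: [0.681, 0.732, -0.001, -0.001]
ft_force: [-4.4, -1.0, 6.4]
width: 0.0129
finger_force: 61.0
```

Emit:
{"method": "step_arm", "body": {
  "rows": [
    [0,0,-10,0,0,0,-1],
    [0,0,-25,0,0,0,-1],
    [0,0,-25,0,0,0,-1]
  ]
}}

```text
time_s: 10.35
position: [0.5215, 0.2961, 0.1848]
tool_rot: [0.681, 0.732, 0.003, 0.002]
ft_force: [0.4, -0.4, -4.7]
width: 0.0128
finger_force: 59.6
```

Emit:
{"method": "step_arm", "body": {
  "rows": [
    [0,0,-30,0,0,0,-1],
    [0,0,-60,0,0,0,-1],
    [0,0,-95,0,0,0,-1],
    [0,0,-125,0,0,0,-1],
    [0,0,-125,0,0,0,-1]
  ]
}}

```text
time_s: 10.85
position: [0.5226, 0.2964, 0.3122]
tool_rot: [0.681, 0.732, 0.006, 0.002]
ft_force: [1.9, 0.3, -4.0]
width: 0.013
finger_force: 59.7
```

Emit:
{"method": "step_arm", "body": {
  "rows": [
    [-20,4,0,0,0,0,-1],
    [-50,8,0,0,0,0.015,-1],
    [-90,14,0,0,0,0.03,-1],
    [-130,20,0,0,0,0.05,-1],
    [-170,27,0,0,0,0.075,-1]
  ]
}}

```text
time_s: 11.35
position: [0.5574, 0.1263, 0.3058]
tool_rot: [0.708, 0.706, -0.0, 0.0]
ft_force: [1.1, -0.6, -4.4]
width: 0.0128
finger_force: 59.6
```

```bash
python3 - <<'E'
from h import *
st(); go(.60,-.025,.31,0)
E
```

```text
t 11.35 pos [0.5574 0.1263 0.3058] yawY -0.003 F [ 1.0525 -0.5755 -4.4355] w 0.0128 ff 59.63376760482788
shift [-151.2   43.1   -4.1] turn [-0.     0.    -0.003] q7 -0.04
```

Emit:
{"method": "step_arm", "body": {
  "rows": [
    [-35,10,-4,0,0,0,-1],
    [-75,20,-4,0,0,0,-1],
    [-115,33,-4,0,0,0,-1],
    [-145,42,-4,0,0,0,-1],
    [-151,43,-4,0,0,0,-1]
  ]
}}

```text
time_s: 11.85
position: [0.6008, -0.0299, 0.3105]
tool_rot: [0.711, 0.703, -0.001, 0.002]
ft_force: [-0.5, 0.3, -4.6]
width: 0.0124
finger_force: 59.6
```

Emit:
{"method": "step_arm", "body": {
  "rows": [
    [0,0,40,0,0,0,-1],
    [0,0,80,0,0,0,-1],
    [0,0,120,0,0,0,-1],
    [0,0,145,0,0,0,-1],
    [0,0,145,0,0,0,-1]
  ]
}}

```text
time_s: 12.35
position: [0.5969, -0.0219, 0.1615]
tool_rot: [0.708, 0.706, -0.003, -0.004]
ft_force: [-1.3, 0.8, -5.4]
width: 0.0128
finger_force: 59.6
```

```bash
python3 - <<'E'
from h import *
st(); go(.60,-.025,.150,0)
E
```

```text
t 12.35 pos [ 0.5969 -0.0219  0.1615] yawY -0.002 F [-1.2792  0.8348 -5.4457] w 0.0128 ff 59.60099995136261
shift [-3.1  3.2 11.4] turn [-0.009 -0.001 -0.002] q7 0.36
```

Emit:
{"method": "step_arm", "body": {
  "rows": [
    [0,0,5,0,0,0,-1],
    [0,0,9,0,0,0,-1],
    [0,0,12,0,0,0,-1],
    [0,0,12,0,0,0,-1]
  ]
}}

```text
time_s: 12.75
position: [0.6016, -0.023, 0.1552]
tool_rot: [0.708, 0.706, 0.001, 0.001]
ft_force: [-0.1, 0.5, -5.2]
width: 0.0127
finger_force: 59.6
```

Emit:
{"method": "step_arm", "body": {
  "rows": [
    [0,0,2,0,0,0,-1],
    [0,0,4,0,0,0,-1],
    [0,0,4,0,0,0,-1]
  ]
}}

```text
time_s: 13.05
position: [0.6011, -0.023, 0.1505]
tool_rot: [0.708, 0.706, 0.001, 0.0]
ft_force: [0.6, -0.4, -5.0]
width: 0.0129
finger_force: 59.6
```

Emit:
{"method": "step_arm", "body": {
  "rows": [
    [0,0,2,0,0,0,-1],
    [0,0,3,0,0,0,-1],
    [0,0,3,0,0,0,-1]
  ]
}}

```text
time_s: 13.35
position: [0.6008, -0.0231, 0.1495]
tool_rot: [0.708, 0.706, 0.001, -0.0]
ft_force: [-5.7, 1.6, 11.1]
width: 0.0126
finger_force: 61.8
```

Emit:
{"method": "step_arm", "body": {
  "rows": [
    [0,0,0,0,0,0,0.2],
    [0,0,0,0,0,0,0.2],
    [0,0,0,0,0,0,0.2],
    [0,0,-20,0,0,0,0.2],
    [0,0,-60,0,0,0,0.2]
  ]
}}

```text
time_s: 13.85
position: [0.5991, -0.0227, 0.2054]
tool_rot: [0.708, 0.706, -0.002, -0.002]
ft_force: [-0.3, 0.1, -0.1]
width: 0.0515
finger_force: 0.0
```

Emit:
{"method": "step_arm", "body": {
  "rows": [
    [0,0,-50,0,0,0,1],
    [-20,0,-90,0,0,0,1],
    [-65,-20,-90,0,0,0,1],
    [-110,-40,-90,0,0,0,1],
    [-155,-60,-90,0,0,0,1]
  ]
}}

```text
time_s: 14.35
position: [0.5402, -0.1794, 0.298]
tool_rot: [0.708, 0.707, 0.001, 0.001]
ft_force: [1.4, 0.2, 1.3]
width: 0.0849
finger_force: 0.0
```

Emit:
{"method": "step_arm", "body": {
  "rows": [
    [-45,-10,0,0,0,0,1],
    [-90,-20,0,0,0,0,1],
    [-135,-40,0,0,0,0,1],
    [-135,-40,0,0,0,0,1]
  ]
}}

```text
time_s: 14.75
position: [0.495, -0.322, 0.2983]
tool_rot: [0.713, 0.701, -0.002, 0.003]
ft_force: [-1.0, 0.7, 0.4]
width: 0.0855
finger_force: 0.0
```

```bash
python3 - <<'E'
from h import *
st();p=cams.camera_params("wrist");im=cams.camera("wrist"); cv2.imwrite("pics/w6.png",im[:,:,::-1]); np.save("w6.npy",p,allow_pickle=True)
im=cams.camera("top"); cv2.imwrite("pics/top1.png",im[:,:,::-1])
E
```

```text
t 14.75 pos [ 0.495  -0.322   0.2983] yawY -0.016 F [-0.9766  0.6826  0.4455] w 0.0855 ff 0.0
```

View pics/w6.png

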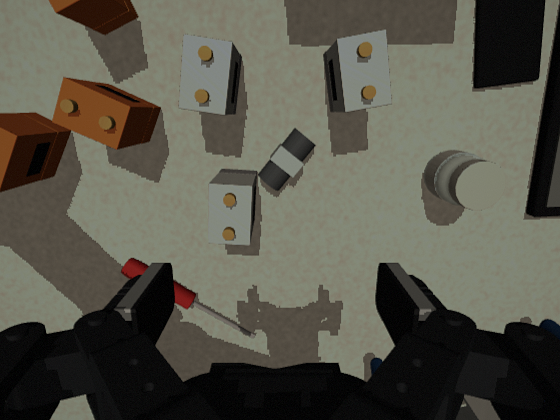

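View pics/top1.png

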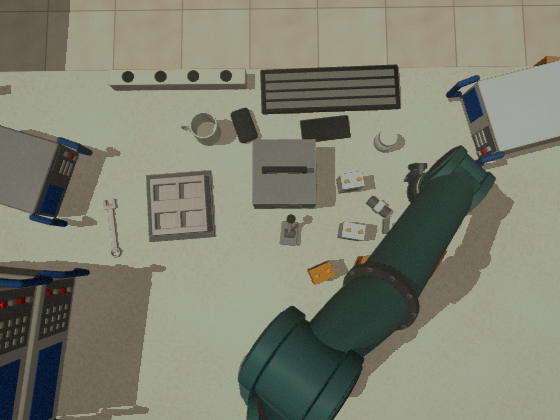

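The wrist view shows three white modules with brass connector pairs at (205,53)/(202,96), (364,50)/(369,93) and (230,199)/(229,234). The top view shows the cover upright at (285,173), with the lever off and the empty fixture at (181,206).

```bash
cat >> h.py <<'E'
def brass(im,p,z=.098):
    """connector pairs on white tops -> [centre, angle of long (y) axis]; im BGR"""
    hsv=cv2.cvtColor(im,cv2.COLOR_BGR2HSV)
    m=cv2.inRange(hsv,(14,110,70),(28,255,255)); n,l,s,c=cv2.connectedComponentsWithStats(m)
    pts=[]
    for i in range(1,n):
        x,y,w,h,A=s[i]
        ring=hsv[max(0,y-4):y+h+4,max(0,x-4):x+w+4]
        if A>15 and (ring[...,1]<60).mean()>.25: pts.append(ray(p,c[i],z)[:2])
    out=[]
    for i in range(len(pts)):
        for j in range(i):
            d=pts[i]-pts[j]; L=np.linalg.norm(d)
            if .02<L<.05: a=np.arctan2(d[1],d[0])%np.pi; out.append((*((pts[i]+pts[j])/2),np.degrees(a)-90,L))
    return np.array(out)
E
python3 - <<'E'
from h import *
p=np.load("w6.npy",allow_pickle=True).item(); im=cv2.imread("pics/w6.png")
print(brass(im,p))
pt=cams.camera_params("top"); im=cv2.imread("pics/top1.png")
sub=im.copy(); g=cv2.cvtColor(im,cv2.COLOR_BGR2GRAY)
m=np.zeros_like(g); m[165:245,143:220]=(g[165:245,143:220]<90); m=cv2.morphologyEx(m,cv2.MORPH_OPEN,np.ones((3,3)))
cs,_=cv2.findContours(m,cv2.RETR_EXTERNAL,cv2.CHAIN_APPROX_NONE); c=max(cs,key=cv2.contourArea); r_,a=rect(c,pt,.008); print("flange",r_,np.degrees(a),cv2.boundingRect(c))
hsv=cv2.cvtColor(im,cv2.COLOR_BGR2HSV); print(hsv[206,181],hsv[190,165],hsv[220,195])
E
```

```text
[[ 0.5792 -0.219   8.9924  0.0359]
 [ 0.4335 -0.2199 -9.095   0.036 ]
 [ 0.4491 -0.3526 -4.2271  0.0358]]
flange [  0.5105   0.2889 195.7128 186.1237] -86.13377261161804 (150, 176, 65, 65)
[ 19  35 155] [ 18  38 154] [ 19  35 154]
```

```bash
python3 - <<'E'
from h import *
st(); go(.4491,-.3526,.15,np.radians(-4.2))
E
```

```text
t 14.85 pos [ 0.499  -0.3149  0.2973] yawY -0.007 F [ 1.0527  0.5386 -0.5982] w 0.0856 ff 0.0
shift [-38.1 -49.9 147.2] turn [ 0.002 -0.     0.066] q7 0.79
```

Emit:
{"method": "step_arm", "body": {
  "rows": [
    [-10,-12,40,0,0,0.02,1],
    [-20,-25,80,0,0,0.04,1],
    [-30,-38,115,0,0,0.066,1],
    [-38,-50,132,0,0,0.066,1],
    [-38,-50,132,0,0,0.066,1]
  ],
  "newtons": 50
}}

```text
time_s: 15.35
position: [0.448, -0.349, 0.1625]
tool_rot: [0.731, 0.682, 0.0, -0.003]
ft_force: [-0.1, 0.0, 0.4]
width: 0.0856
finger_force: 0.0
```

Emit:
{"method": "step_arm", "body": {
  "rows": [
    [0,0,0,0,0,0,1],
    [0,0,0,0,0,0,1]
  ]
}}

```text
time_s: 15.55
position: [0.4527, -0.3501, 0.1663]
tool_rot: [0.73, 0.683, 0.002, 0.002]
ft_force: [0.5, -0.0, 0.8]
width: 0.0852
finger_force: 0.0
```

```bash
python3 - <<'E'
from h import *
st();p=cams.camera_params("wrist");im=cams.camera("wrist")[:,:,::-1].copy(); b=brass(im,p); print(b)
b=b[np.argmin(np.hypot(b[:,0]-.449,b[:,1]+.353))]
go(b[0],b[1],.07,np.radians(b[2]))
E
```

```text
t 15.55 pos [ 0.4527 -0.3501  0.1663] yawY -0.066 F [ 0.4978 -0.0317  0.7969] w 0.0852 ff 0.0
[[ 0.449  -0.3526 -4.3862  0.0356]]
shift [-2.5 -3.9 96.4] turn [0.005 0.    0.01 ] q7 0.96
```

Emit:
{"method": "step_arm", "body": {
  "rows": [
    [-2.5,-4,35,0,0,0,1],
    [-2.5,-4,70,0,0,0,1],
    [-2.5,-4,96,0,0,0,1],
    [-2.5,-4,96,0,0,0,1],
    [-2.5,-4,96,0,0,0,-1]
  ]
}}

```text
time_s: 16.1
position: [0.4474, -0.353, 0.07]
tool_rot: [0.731, 0.683, 0.001, 0.001]
ft_force: [-0.5, -0.8, 0.3]
width: 0.0731
finger_force: 0.0
```

Emit:
{"method": "step_arm", "body": {
  "rows": [
    [0,0,0,0,0,0,-1],
    [0,0,0,0,0,0,-1],
    [0,0,0,0,0,0,-1],
    [0,0,0,0,0,0,-1]
  ]
}}

```text
time_s: 16.5
position: [0.4477, -0.3537, 0.0709]
tool_rot: [0.731, 0.682, 0.001, 0.002]
ft_force: [1.3, 0.0, 7.5]
width: 0.0433
finger_force: 50.7
```

Emit:
{"method": "step_arm", "body": {
  "rows": [
    [0,0,-15,0,0,0,-1],
    [0,0,-50,0,0,0,-1],
    [0,0,-100,0,0,0,-1],
    [0,0,-150,0,0,0,-1],
    [0,0,-200,0,0,0,-1]
  ]
}}

```text
time_s: 17.0
position: [0.4446, -0.352, 0.2711]
tool_rot: [0.731, 0.682, 0.001, -0.0]
ft_force: [1.3, -0.4, -3.3]
width: 0.0433
finger_force: 52.6
```

```bash
python3 - <<'E'
from h import *
st(); go(.52,.12,.27,np.radians(4.24))
E
```

```text
t 17.0 pos [ 0.4446 -0.352   0.2711] yawY -0.069 F [ 1.3183 -0.3834 -3.3232] w 0.0433 ff 52.62611210346222
shift [476.1  42.5   1.9] turn [ 0.    -0.002 -0.143] q7 0.87
```

Emit:
{"method": "step_arm", "body": {
  "rows": [
    [30,3,0,0,0,-0.02,-1],
    [75,7,0,0,0,-0.04,-1],
    [120,11,0,0,0,-0.07,-1],
    [165,15,0,0,0,-0.1,-1],
    [210,19,0,0,0,-0.14,-1]
  ]
}}

```text
time_s: 17.5
position: [0.4779, -0.1428, 0.2696]
tool_rot: [0.681, 0.732, 0.001, -0.0]
ft_force: [0.8, 0.7, -3.8]
width: 0.0437
finger_force: 52.6
```

Emit:
{"method": "step_arm", "body": {
  "rows": [
    [45,-1,0,0,0,0,-1],
    [90,-2,0,0,0,0,-1],
    [135,-4,0,0,0,0,-1],
    [180,-6,0,0,0,0,-1],
    [225,-8,0,0,0,0,-1]
  ]
}}

```text
time_s: 18.0
position: [0.4536, 0.0803, 0.2697]
tool_rot: [0.682, 0.732, 0.001, 0.0]
ft_force: [0.1, 0.4, -3.8]
width: 0.0429
finger_force: 52.7
```

Emit:
{"method": "step_arm", "body": {
  "rows": [
    [30,-2,0,0,0,0,-1],
    [30,-2,0,0,0,0,-1],
    [30,-2,0,0,0,0,-1]
  ]
}}

```text
time_s: 18.3
position: [0.4501, 0.109, 0.2694]
tool_rot: [0.681, 0.732, 0.0, 0.0]
ft_force: [0.3, -1.0, -3.5]
width: 0.0431
finger_force: 52.6
```

```bash
python3 - <<'E'
from h import *
st();p=cams.camera_params("wrist");im=cams.camera("wrist"); cv2.imwrite("pics/w7.png",im[:,:,::-1]); np.save("w7.npy",p,allow_pickle=True)
E
```

```text
t 18.3 pos [0.4501 0.109  0.2694] yawY 0.073 F [ 0.261  -1.0174 -3.5284] w 0.0431 ff 52.567816972732544
```

View pics/w7.png

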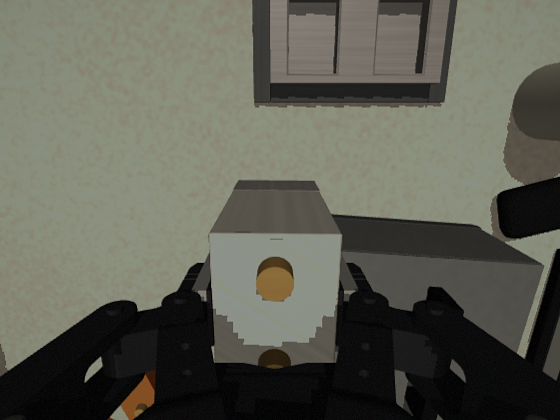

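The fixture's near edge is at rows 0..105. I'll move further over it for a full view.

Emit:
{"method": "step_arm", "body": {
  "rows": [
    [30,20,0,0,0,0,-1],
    [70,50,-20,0,0,0,-1],
    [100,70,-40,0,0,0,-1],
    [100,70,-40,0,0,0,-1],
    [100,70,-40,0,0,0,-1]
  ]
}}

```text
time_s: 18.85
position: [0.5146, 0.2124, 0.3098]
tool_rot: [0.682, 0.731, 0.001, 0.001]
ft_force: [-0.2, -1.2, -4.2]
width: 0.0433
finger_force: 53.0
```

```bash
python3 - <<'E'
from h import *
st();p=cams.camera_params("wrist");im=cams.camera("wrist"); cv2.imwrite("pics/w8.png",im[:,:,::-1]); np.save("w8.npy",p,allow_pickle=True)
E
```

```text
t 18.85 pos [0.5146 0.2124 0.3098] yawY 0.07 F [-0.198  -1.1637 -4.2145] w 0.0433 ff 52.963544726371765
```

View pics/w8.png

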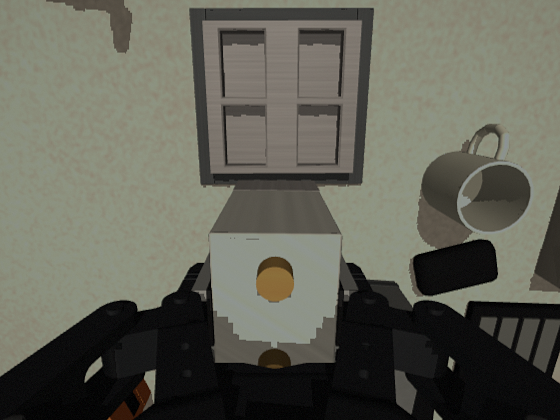

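The full fixture is in view. The flange runs about (191,9), (373,9), (363,184), (201,184), and the block's light top is about (205..361, 20..173).

```bash
python3 - <<'E'
from h import *
p=np.load("w8.npy",allow_pickle=True).item(); im=cv2.imread("pics/w8.png"); g=cv2.cvtColor(im,cv2.COLOR_BGR2GRAY)
print(g[100,180:225],g[60,280],g[100,350:375])
f=np.mean([ray(p,u,.008)[:2] for u in [(191,9),(373,9),(363,184.5),(201,184.5)]],0)
C=[ray(p,u,.008)[:2] for u in [(191,9),(373,9),(363,184.5),(201,184.5)]]
print("flange",f,[np.linalg.norm(C[i]-C[(i+1)%4]).round(4) for i in range(4)],np.degrees(np.arctan2(*(C[1]-C[0])[::-1])),np.degrees(np.arctan2(*(C[2]-C[3])[::-1])))
m=np.zeros_like(g); m[12:184,203:363]=((g[12:184,203:363]>95))*255; m=cv2.morphologyEx(m,cv2.MORPH_OPEN,np.ones((3,3)))
cs,_=cv2.findContours(m,cv2.RETR_EXTERNAL,cv2.CHAIN_APPROX_NONE); c=max(cs,key=cv2.contourArea); r,a=rect(c,p,.03); print("block",r,np.degrees(a),cv2.boundingRect(c))
E
```

```text
[137 136 135 135 134 135 134 135 135 135 136 138 138 140 145  82  58  58
  57  60  60  57  57  58  56  56  88 122 125 124 124 123 125 124 124 125
 124 124 125 125 122 122 121 123 122] 128 [118 118 118 118 119 119 122  69  58  56  57  59  59  56  59  57  58  62
 137 142 138 136 135 136 137]
flange [0.5189 0.2939] [np.float64(0.2028), np.float64(0.1995), np.float64(0.2063), np.float64(0.1992)] 4.075159370087032 3.9999932989840556
block [  0.5175   0.2955 169.9247 163.5507] 4.165936470031738 (203, 20, 159, 153)
```

```bash
cat >> h.py <<'E'
def inhand(im,p,dz=.027):
    """tool-frame mm of the held module's nearer connector (expected +18,0 on centre)"""
    s=status.sense(); hsv=cv2.cvtColor(im,cv2.COLOR_BGR2HSV); m=cv2.inRange(hsv,(12,100,60),(28,255,255)); m[:240]=0; m[340:]=0; m[:,:230]=0; m[:,330:]=0
    n,l,st_,c=cv2.connectedComponentsWithStats(m); i=1+np.argmax(st_[1:,4]); x,y,w,h,A=st_[i]
    # bottom part of the blob is the top disc (fronts at top are its side wall)
    cx=x+w/2; cy=y+h-w/2; P=ray(p,(cx,cy),s["position"][2]+dz)
    print("blob",st_[i],"tool mm",(R.from_quat(s["tool_rot"]).inv().apply(P-s["position"])*1000).round(1))
SLOT={0:(.4779,.2530),1:(.4723,.3308),2:(.5637,.2592),3:(.5581,.3370)}
E
python3 - <<'E'
from h import *
p=np.load("w8.npy",allow_pickle=True).item(); im=cv2.imread("pics/w8.png"); inhand(im,p); go(*SLOT[3],.20,np.radians(4.17))
E
```

```text
blob [ 256  257   38   45 1327] tool mm [ 19.2   1.6 -27. ]
shift [122.7  53.1 109. ] turn [ 0.     0.001 -0.004] q7 -0.17
```

Emit:
{"method": "step_arm", "body": {
  "rows": [
    [30,13,20,0,0,0,-1],
    [70,30,50,0,0,0,-1],
    [105,45,80,0,0,0,-1],
    [121,52,109,0,0,0,-1],
    [121,52,109,0,0,0,-1]
  ]
}}

```text
time_s: 19.4
position: [0.5539, 0.3384, 0.1951]
tool_rot: [0.681, 0.733, -0.004, -0.001]
ft_force: [-1.0, -0.0, -3.4]
width: 0.0434
finger_force: 53.1
```

Emit:
{"method": "step_arm", "body": {
  "rows": [
    [0,0,30,0,0,0,-1],
    [0,0,65,0,0,0,-1],
    [0,0,75,0,0,0,-1],
    [0,0,75,0,0,0,-1],
    [0,0,75,0,0,0,-1]
  ]
}}

```text
time_s: 19.9
position: [0.5586, 0.337, 0.1272]
tool_rot: [0.682, 0.731, 0.002, 0.001]
ft_force: [0.4, 1.3, -3.2]
width: 0.0433
finger_force: 53.0
```

```bash
python3 - <<'E'
from h import *
st();go(*SLOT[3],.081,np.radians(4.17))
E
```

```text
t 19.9 pos [0.5586 0.337  0.1272] yawY 0.069 F [ 0.4395  1.3323 -3.2252] w 0.0433 ff 53.039352893829346
shift [ 0.  -0.7 46.2] turn [ 0.004 -0.001 -0.003] q7 -0.17
```

Emit:
{"method": "step_arm", "body": {
  "rows": [
    [-1,-1.2,15,0,0,0,-1],
    [-1,-1.2,24,0,0,0,-1],
    [-1,-1.2,30,0,0,0,-1],
    [-1,-1.2,35,0,0,0,-1],
    [-1,-1.2,35,0,0,0,-1]
  ]
}}

```text
time_s: 20.4
position: [0.5559, 0.3368, 0.0897]
tool_rot: [0.681, 0.732, 0.0, 0.0]
ft_force: [-0.1, -0.2, -3.6]
width: 0.0435
finger_force: 53.0
```

Emit:
{"method": "step_arm", "body": {
  "rows": [
    [0,0,5,0,0,0,-1],
    [0,0,10,0,0,0,-1],
    [0,0,12,0,0,0,-1],
    [0,0,12,0,0,0,-1]
  ]
}}

```text
time_s: 20.8
position: [0.5572, 0.3373, 0.0808]
tool_rot: [0.682, 0.732, 0.002, 0.0]
ft_force: [-3.0, -0.0, 9.5]
width: 0.0435
finger_force: 54.5
```

Emit:
{"method": "step_arm", "body": {
  "rows": [
    [0,0,0,0,0,0,0.5],
    [0,0,0,0,0,0,0.5],
    [0,0,0,0,0,0,0.5],
    [0,0,-30,0,0,0,0.5],
    [0,0,-75,0,0,0,0.5]
  ]
}}

```text
time_s: 21.3
position: [0.5542, 0.3361, 0.1515]
tool_rot: [0.681, 0.732, -0.002, -0.0]
ft_force: [0.8, 1.7, 0.6]
width: 0.0639
finger_force: 0.0
```

Emit:
{"method": "step_arm", "body": {
  "rows": [
    [0,0,-45,0,0,0,0.5],
    [-10,-3,-90,0,0,0,1],
    [-45,-13,-120,0,0,0,1],
    [-90,-27,-120,0,0,0,1],
    [-135,-40,-120,0,0,0,1]
  ]
}}

```text
time_s: 21.8
position: [0.5261, 0.1986, 0.2748]
tool_rot: [0.681, 0.732, 0.002, 0.001]
ft_force: [-0.2, -1.0, -0.3]
width: 0.0852
finger_force: 0.0
```

Emit:
{"method": "step_arm", "body": {
  "rows": [
    [-45,-13,0,0,0,0,1],
    [-90,-27,0,0,0,0,1],
    [-135,-40,0,0,0,0,1],
    [-180,-54,0,0,0,0,1],
    [-225,-67,0,0,0,0,1]
  ]
}}

```text
time_s: 22.3
position: [0.4741, -0.0315, 0.2734]
tool_rot: [0.681, 0.732, 0.001, 0.001]
ft_force: [0.6, 0.2, -1.0]
width: 0.0858
finger_force: 0.0
```

```bash
python3 - <<'E'
from h import *
st();p=cams.camera_params("wrist");im=cams.camera("wrist")[:,:,::-1].copy(); b=brass(im,p); print(b)
go(.4335,-.2199,.18,np.radians(-9.1))
E
```

```text
t 22.3 pos [ 0.4741 -0.0315  0.2734] yawY 0.071 F [ 0.5916  0.1999 -0.9622] w 0.0858 ff 0.0
[]
shift [-176.4  -48.8   94.4] turn [0.002 0.004 0.218] q7 0.3
```

Emit:
{"method": "step_arm", "body": {
  "rows": [
    [-45,-12,0,0,0,0.06,1],
    [-90,-25,10,0,0,0.12,1],
    [-135,-38,40,0,0,0.18,1],
    [-170,-49,75,0,0,0.218,1],
    [-176,-49,94,0,0,0.218,1]
  ]
}}

```text
time_s: 22.85
position: [0.4369, -0.2129, 0.178]
tool_rot: [0.759, 0.651, -0.0, 0.001]
ft_force: [0.2, 0.9, 0.2]
width: 0.0853
finger_force: 0.0
```

Emit:
{"method": "step_arm", "body": {
  "rows": [
    [0,0,0,0,0,0,1],
    [0,0,0,0,0,0,1]
  ]
}}

```text
time_s: 23.05
position: [0.4388, -0.2084, 0.1791]
tool_rot: [0.757, 0.653, 0.001, -0.0]
ft_force: [-0.3, -0.1, 0.5]
width: 0.0851
finger_force: 0.0
```

```bash
python3 - <<'E'
from h import *
st();p=cams.camera_params("wrist");im=cams.camera("wrist")[:,:,::-1].copy(); b=brass(im,p); print(b)
b=b[np.argmin(np.hypot(b[:,0]-.4335,b[:,1]+.22))]
go(b[0],b[1],.07,np.radians(b[2]))
E
```

```text
t 23.05 pos [ 0.4388 -0.2084  0.1791] yawY -0.147 F [-0.25   -0.1426  0.535 ] w 0.0851 ff 0.0
[[ 0.4335 -0.2187 -9.4923  0.0352]
 [ 0.5868 -0.255   9.0358  0.0354]]
shift [-11.6  -4.8 109.7] turn [ 0.003 -0.001  0.02 ] q7 0.67
```

Emit:
{"method": "step_arm", "body": {
  "rows": [
    [-6,-3,35,0,0,0.01,1],
    [-12,-5,75,0,0,0.02,1],
    [-12,-5,109,0,0,0.02,1],
    [-12,-5,109,0,0,0.02,1],
    [-12,-5,109,0,0,0.02,-1]
  ]
}}

```text
time_s: 23.6
position: [0.4334, -0.2192, 0.0712]
tool_rot: [0.763, 0.646, 0.001, 0.001]
ft_force: [0.1, 0.6, -0.3]
width: 0.0737
finger_force: 0.0
```

Emit:
{"method": "step_arm", "body": {
  "rows": [
    [0,0,0,0,0,0,-1],
    [0,0,0,0,0,0,-1],
    [0,0,0,0,0,0,-1],
    [0,0,0,0,0,0,-1]
  ]
}}

```text
time_s: 24.0
position: [0.4335, -0.2199, 0.0721]
tool_rot: [0.763, 0.646, 0.002, 0.002]
ft_force: [-0.0, 1.1, 8.0]
width: 0.0432
finger_force: 50.9
```

Emit:
{"method": "step_arm", "body": {
  "rows": [
    [0,0,-15,0,0,0,-1],
    [0,0,-50,0,0,0,-1],
    [0,0,-100,0,0,0,-1],
    [0,0,-150,0,0,0,-1],
    [0,0,-200,0,0,0,-1]
  ]
}}

```text
time_s: 24.5
position: [0.4308, -0.2193, 0.2723]
tool_rot: [0.764, 0.646, 0.001, 0.0]
ft_force: [0.9, 0.5, -3.2]
width: 0.0434
finger_force: 52.5
```

```bash
python3 - <<'E'
from h import *
st(); go(*SLOT[1],.27,np.radians(4.17))
E
```

```text
t 24.5 pos [ 0.4308 -0.2193  0.2723] yawY -0.167 F [ 0.9392  0.5447 -3.1594] w 0.0434 ff 52.52722978591919
shift [549.3 -50.6   3. ] turn [ 0.001 -0.001 -0.24 ] q7 0.55
```

Emit:
{"method": "step_arm", "body": {
  "rows": [
    [30,-3,0,0,0,-0.05,-1],
    [75,-7,0,0,0,-0.1,-1],
    [120,-11,0,0,0,-0.15,-1],
    [165,-15,0,0,0,-0.2,-1],
    [210,-19,0,0,0,-0.24,-1]
  ]
}}

```text
time_s: 25.0
position: [0.4469, -0.0079, 0.2709]
tool_rot: [0.68, 0.733, 0.002, 0.0]
ft_force: [1.3, -0.4, -3.9]
width: 0.0431
finger_force: 52.6
```

```bash
python3 - <<'E'
from h import *
st(); go(*SLOT[1],.27,np.radians(4.17))
E
```

```text
t 25.0 pos [ 0.4469 -0.0079  0.2709] yawY 0.075 F [ 1.3214 -0.3599 -3.9119] w 0.0431 ff 52.589203119277954
shift [335.9  50.6   1.6] turn [ 0.003 -0.001  0.002] q7 0.25
```

Emit:
{"method": "step_arm", "body": {
  "rows": [
    [45,7,0,0,0,0,-1],
    [90,14,0,0,0,0,-1],
    [135,21,0,0,0,0,-1],
    [180,28,0,0,0,0,-1],
    [225,35,0,0,0,0,-1]
  ]
}}

```text
time_s: 25.5
position: [0.4653, 0.2188, 0.2711]
tool_rot: [0.681, 0.733, 0.001, 0.0]
ft_force: [1.6, 0.1, -3.8]
width: 0.0436
finger_force: 52.6
```

Emit:
{"method": "step_arm", "body": {
  "rows": [
    [40,6,30,0,0,0,-1],
    [80,11,70,0,0,0,-1],
    [105,15,105,0,0,0,-1],
    [110,15,140,0,0,0,-1],
    [110,15,140,0,0,0,-1]
  ]
}}

```text
time_s: 26.0
position: [0.4693, 0.3284, 0.1267]
tool_rot: [0.679, 0.734, -0.004, -0.001]
ft_force: [-1.0, -0.7, -2.7]
width: 0.0434
finger_force: 52.7
```

Emit:
{"method": "step_arm", "body": {
  "rows": [
    [0,0,0,0,0,0,-1],
    [0,0,0,0,0,0,-1]
  ]
}}

```text
time_s: 26.2
position: [0.4751, 0.3271, 0.1328]
tool_rot: [0.682, 0.732, 0.002, 0.001]
ft_force: [-0.6, -0.3, -3.0]
width: 0.0436
finger_force: 52.8
```

```bash
python3 - <<'E'
from h import *
st(); go(*SLOT[1],.082,np.radians(4.17))
p=cams.camera_params("wrist");im=cams.camera("wrist")[:,:,::-1].copy(); inhand(im,p)
E
```

```text
t 26.2 pos [0.4751 0.3271 0.1328] yawY 0.071 F [-0.5579 -0.2733 -3.0284] w 0.0436 ff 52.77068853378296
shift [ 3.8 -2.8 50.8] turn [ 0.005 -0.001 -0.002] q7 -0.19
blob [ 256  256   38   44 1309] tool mm [ 18.9   0.4 -27. ]
```

Emit:
{"method": "step_arm", "body": {
  "rows": [
    [3,-2.5,10,0,0,0,-1],
    [3,-2.5,20,0,0,0,-1],
    [3,-2.5,20,0,0,0,-1],
    [3,-2.5,20,0,0,0,-1]
  ]
}}

```text
time_s: 26.65
position: [0.4707, 0.3306, 0.11]
tool_rot: [0.681, 0.732, 0.0, 0.0]
ft_force: [0.1, 0.7, -3.4]
width: 0.0433
finger_force: 52.9
```

```bash
python3 - <<'E'
from h import *
st(); go(*SLOT[1],.082,np.radians(4.17))
E
```

```text
t 26.65 pos [0.4707 0.3306 0.11  ] yawY 0.073 F [ 0.0823  0.6599 -3.3857] w 0.0433 ff 52.853336334228516
shift [ 0.1  1.6 28. ] turn [0.001 0.    0.   ] q7 -0.18
```

Emit:
{"method": "step_arm", "body": {
  "rows": [
    [-0.5,1,8,0,0,0,-1],
    [-0.5,1,14,0,0,0,-1],
    [-0.5,1,20,0,0,0,-1],
    [-0.5,1,20,0,0,0,-1]
  ]
}}

```text
time_s: 27.05
position: [0.4714, 0.3301, 0.0893]
tool_rot: [0.681, 0.732, -0.0, 0.0]
ft_force: [-1.1, 1.3, -2.8]
width: 0.0434
finger_force: 52.9
```

Emit:
{"method": "step_arm", "body": {
  "rows": [
    [0,0,4,0,0,0,-1],
    [0,0,8,0,0,0,-1],
    [0,0,9,0,0,0,-1],
    [0,0,9,0,0,0,-1]
  ]
}}

```text
time_s: 27.45
position: [0.4723, 0.3306, 0.0822]
tool_rot: [0.681, 0.732, 0.001, 0.0]
ft_force: [-1.2, -0.5, 4.2]
width: 0.0435
finger_force: 53.5
```

Emit:
{"method": "step_arm", "body": {
  "rows": [
    [0,0,0,0,0,0,0.5],
    [0,0,0,0,0,0,0.5],
    [0,0,0,0,0,0,0.5],
    [0,0,-30,0,0,0,0.5],
    [0,0,-75,0,0,0,0.5]
  ]
}}

```text
time_s: 27.95
position: [0.4703, 0.3295, 0.155]
tool_rot: [0.681, 0.733, -0.002, 0.0]
ft_force: [-0.2, 0.3, 0.5]
width: 0.064
finger_force: 0.0
```

Emit:
{"method": "step_arm", "body": {
  "rows": [
    [0,0,-45,0,0,0,0.5],
    [-10,0,-90,0,0,0,1],
    [-45,5,-120,0,0,0,1],
    [-90,10,-120,0,0,0,1],
    [-135,16,-120,0,0,0,1]
  ]
}}

```text
time_s: 28.45
position: [0.4982, 0.1964, 0.2779]
tool_rot: [0.68, 0.733, 0.003, 0.001]
ft_force: [0.6, 0.8, -0.4]
width: 0.0853
finger_force: 0.0
```

Emit:
{"method": "step_arm", "body": {
  "rows": [
    [-45,5,0,0,0,0,1],
    [-90,10,0,0,0,0,1],
    [-135,16,0,0,0,0,1],
    [-180,22,0,0,0,0,1],
    [-225,28,0,0,0,0,1]
  ]
}}

```text
time_s: 28.95
position: [0.5419, -0.0271, 0.2765]
tool_rot: [0.681, 0.733, 0.001, 0.001]
ft_force: [0.7, 0.7, 0.6]
width: 0.0852
finger_force: 0.0
```

Emit:
{"method": "step_arm", "body": {
  "rows": [
    [-45,5,0,0,0,0,1],
    [-90,10,0,0,0,0,1],
    [-130,16,0,0,0,-0.04,1],
    [-150,18,0,0,0,-0.08,1],
    [-150,18,0,0,0,-0.08,1]
  ]
}}

```text
time_s: 29.45
position: [0.5705, -0.1785, 0.2768]
tool_rot: [0.653, 0.757, 0.0, 0.002]
ft_force: [-0.3, 0.3, -0.6]
width: 0.0854
finger_force: 0.0
```

Emit:
{"method": "step_arm", "body": {
  "rows": [
    [0,0,0,0,0,0,1],
    [0,0,0,0,0,0,1]
  ]
}}

```text
time_s: 29.65
position: [0.5707, -0.1716, 0.276]
tool_rot: [0.65, 0.76, 0.001, -0.0]
ft_force: [0.3, 0.0, -0.6]
width: 0.0857
finger_force: 0.0
```

```bash
python3 - <<'E'
from h import *
st();p=cams.camera_params("wrist");im=cams.camera("wrist")[:,:,::-1].copy(); b=brass(im,p); print(b); cv2.imwrite("pics/w9.png",im)
b=b[np.argmin(np.hypot(b[:,0]-.587,b[:,1]+.255))]
go(b[0],b[1],.16,np.radians(b[2]))
E
```

```text
t 29.65 pos [ 0.5707 -0.1716  0.276 ] yawY 0.155 F [ 0.2603  0.0287 -0.6034] w 0.0857 ff 0.0
[[ 0.5875 -0.2549  9.2576  0.0356]]
shift [-85.3   3.4 115.9] turn [ 0.001 -0.002 -0.006] q7 0.69
```

Emit:
{"method": "step_arm", "body": {
  "rows": [
    [-40,2,20,0,0,0,1],
    [-75,3,50,0,0,0,1],
    [-85,3.5,85,0,0,0,1],
    [-85,3.5,106,0,0,0,1],
    [-85,3.5,106,0,0,0,1]
  ]
}}

```text
time_s: 30.2
position: [0.5856, -0.2544, 0.167]
tool_rot: [0.65, 0.76, -0.0, -0.003]
ft_force: [-0.3, 0.5, -0.2]
width: 0.0858
finger_force: 0.0
```

Emit:
{"method": "step_arm", "body": {
  "rows": [
    [0,0,0,0,0,0,1],
    [0,0,0,0,0,0,1]
  ]
}}

```text
time_s: 30.4
position: [0.5887, -0.2564, 0.1719]
tool_rot: [0.65, 0.76, 0.001, 0.002]
ft_force: [-0.6, -0.0, 0.2]
width: 0.0855
finger_force: 0.0
```

```bash
python3 - <<'E'
from h import *
st();p=cams.camera_params("wrist");im=cams.camera("wrist")[:,:,::-1].copy(); b=brass(im,p); print(b)
b=b[np.argmin(np.hypot(b[:,0]-.587,b[:,1]+.255))]
go(b[0],b[1],.07,np.radians(b[2]))
E
```

```text
t 30.4 pos [ 0.5887 -0.2564  0.1719] yawY 0.155 F [-0.5787 -0.0239  0.1718] w 0.0855 ff 0.0
[[ 0.5875 -0.2562  9.1698  0.0357]]
shift [  0.7  -1.5 102.1] turn [ 0.005  0.001 -0.005] q7 0.89
```

Emit:
{"method": "step_arm", "body": {
  "rows": [
    [0.5,-1.5,35,0,0,0,1],
    [0.5,-1.5,70,0,0,0,1],
    [0.5,-1.5,101,0,0,0,1],
    [0.5,-1.5,101,0,0,0,1],
    [0.5,-1.5,101,0,0,0,-1]
  ]
}}

```text
time_s: 30.95
position: [0.5868, -0.2569, 0.0705]
tool_rot: [0.651, 0.759, 0.001, 0.001]
ft_force: [0.3, -0.7, 0.9]
width: 0.0737
finger_force: 0.0
```

Emit:
{"method": "step_arm", "body": {
  "rows": [
    [0,0,0,0,0,0,-1],
    [0,0,0,0,0,0,-1],
    [0,0,0,0,0,0,-1],
    [0,0,0,0,0,0,-1]
  ]
}}

```text
time_s: 31.35
position: [0.5875, -0.2576, 0.0718]
tool_rot: [0.651, 0.759, 0.001, 0.002]
ft_force: [0.0, 0.7, 8.3]
width: 0.0437
finger_force: 52.5
```

Emit:
{"method": "step_arm", "body": {
  "rows": [
    [0,0,-15,0,0,0,-1],
    [0,0,-50,0,0,0,-1],
    [0,0,-100,0,0,0,-1],
    [0,0,-150,0,0,0,-1],
    [0,0,-200,0,0,0,-1]
  ]
}}

```text
time_s: 31.85
position: [0.5846, -0.2564, 0.2717]
tool_rot: [0.651, 0.759, 0.001, 0.0]
ft_force: [1.2, -0.0, -3.8]
width: 0.043
finger_force: 52.0
```

```bash
python3 - <<'E'
from h import *
st(); go(*SLOT[2],.29,np.radians(4.17))
E
```

```text
t 31.85 pos [ 0.5846 -0.2564  0.2717] yawY 0.153 F [ 1.2122 -0.0037 -3.8306] w 0.043 ff 51.97249710559845
shift [512.8  57.8 -17.8] turn [ 0.001 -0.001  0.08 ] q7 0.82
```

Emit:
{"method": "step_arm", "body": {
  "rows": [
    [30,3,-10,0,0,0.02,-1],
    [75,8,-18,0,0,0.04,-1],
    [120,13,-18,0,0,0.06,-1],
    [165,18,-18,0,0,0.08,-1],
    [210,23,-18,0,0,0.08,-1]
  ]
}}

```text
time_s: 32.35
position: [0.575, -0.044, 0.288]
tool_rot: [0.681, 0.732, 0.001, 0.0]
ft_force: [1.1, 0.7, -4.0]
width: 0.0434
finger_force: 52.1
```

```bash
python3 - <<'E'
from h import *
st(); go(*SLOT[2],.29,np.radians(4.17))
E
```

```text
t 32.35 pos [ 0.575 -0.044  0.288] yawY 0.072 F [ 1.1273  0.7338 -4.002 ] w 0.0434 ff 52.14968383312225
shift [303.2  10.6  -1.6] turn [ 0.002 -0.001 -0.001] q7 0.39
```

Emit:
{"method": "step_arm", "body": {
  "rows": [
    [45,2,0,0,0,0,-1],
    [90,4,0,0,0,0,-1],
    [135,6,0,0,0,0,-1],
    [180,8,0,0,0,0,-1],
    [225,9,0,0,0,0,-1]
  ]
}}

```text
time_s: 32.85
position: [0.5677, 0.1807, 0.2881]
tool_rot: [0.681, 0.732, 0.001, 0.0]
ft_force: [0.8, 0.2, -2.3]
width: 0.0433
finger_force: 52.1
```

Emit:
{"method": "step_arm", "body": {
  "rows": [
    [40,1,20,0,0,0,-1],
    [70,1,50,0,0,0,-1],
    [77,1,95,0,0,0,-1],
    [77,1,135,0,0,0,-1],
    [77,1,155,0,0,0,-1]
  ]
}}

```text
time_s: 33.35
position: [0.5612, 0.2563, 0.1295]
tool_rot: [0.68, 0.733, -0.002, -0.001]
ft_force: [-0.5, -1.1, -3.0]
width: 0.0437
finger_force: 52.0
```

Emit:
{"method": "step_arm", "body": {
  "rows": [
    [0,0,15,0,0,0,-1],
    [0,0,20,0,0,0,-1],
    [0,0,20,0,0,0,-1],
    [0,0,20,0,0,0,-1]
  ]
}}

```text
time_s: 33.75
position: [0.5657, 0.2563, 0.114]
tool_rot: [0.681, 0.732, 0.002, 0.001]
ft_force: [-0.6, -0.2, -3.1]
width: 0.0438
finger_force: 52.1
```

```bash
python3 - <<'E'
from h import *
st(); go(*SLOT[2],.082,np.radians(4.17))
p=cams.camera_params("wrist");im=cams.camera("wrist")[:,:,::-1].copy(); inhand(im,p)
E
```

```text
t 33.75 pos [0.5657 0.2563 0.114 ] yawY 0.073 F [-0.5778 -0.2328 -3.0758] w 0.0438 ff 52.075395584106445
shift [ 3.  -1.9 32. ] turn [ 0.004 -0.001 -0.   ] q7 0.03
blob [ 256  255   37   43 1307] tool mm [ 19.5   0.3 -27. ]
```

Emit:
{"method": "step_arm", "body": {
  "rows": [
    [1.7,-1.7,4,0,0,0,-1],
    [1.7,-1.7,10,0,0,0,-1],
    [1.7,-1.7,17,0,0,0,-1],
    [1.7,-1.7,24,0,0,0,-1],
    [1.7,-1.7,24,0,0,0,-1]
  ]
}}

```text
time_s: 34.3
position: [0.5619, 0.2574, 0.0872]
tool_rot: [0.681, 0.732, -0.0, 0.0]
ft_force: [0.8, -0.1, -3.2]
width: 0.0433
finger_force: 52.2
```

Emit:
{"method": "step_arm", "body": {
  "rows": [
    [0,0,4,0,0,0,-1],
    [0,0,8,0,0,0,-1],
    [0,0,9,0,0,0,-1],
    [0,0,9,0,0,0,-1]
  ]
}}

```text
time_s: 34.7
position: [0.5632, 0.2578, 0.0818]
tool_rot: [0.681, 0.732, 0.001, -0.0]
ft_force: [-4.2, -0.7, 12.9]
width: 0.0438
finger_force: 54.0
```

Emit:
{"method": "step_arm", "body": {
  "rows": [
    [0,0,0,0,0,0,0.5],
    [0,0,0,0,0,0,0.5],
    [0,0,0,0,0,0,0.5],
    [0,0,-30,0,0,0,0.5],
    [0,0,-75,0,0,0,0.5]
  ]
}}

```text
time_s: 35.2
position: [0.5607, 0.2571, 0.1527]
tool_rot: [0.681, 0.733, -0.002, -0.0]
ft_force: [0.6, 1.0, 0.7]
width: 0.0639
finger_force: 0.0
```

Emit:
{"method": "step_arm", "body": {
  "rows": [
    [0,0,-45,0,0,0,0.5],
    [-20,-10,-90,0,0,0,1],
    [-50,-40,-135,0,0,0,1],
    [-50,-40,-165,0,0,0,1],
    [-50,-40,-165,0,0,0,1]
  ]
}}

```text
time_s: 35.7
position: [0.5286, 0.2033, 0.3248]
tool_rot: [0.682, 0.731, 0.006, 0.002]
ft_force: [0.6, 0.6, 0.3]
width: 0.0854
finger_force: 0.0
```

```bash
python3 - <<'E'
from h import *
st();p=cams.camera_params("wrist");im=cams.camera("wrist")[:,:,::-1].copy(); cv2.imwrite("pics/w10.png",im)
print(brass(im,p,.108)); print(SLOT)
E
```

```text
t 35.7 pos [0.5286 0.2033 0.3248] yawY 0.07 F [0.6472 0.5984 0.3306] w 0.0854 ff 0.0
[[0.4723 0.3305 4.4246 0.0359]
 [0.5579 0.3376 3.5459 0.036 ]
 [0.5604 0.2981 3.674  0.043 ]
 [0.5632 0.2589 4.4587 0.0355]]
{0: (0.4779, 0.253), 1: (0.4723, 0.3308), 2: (0.5637, 0.2592), 3: (0.5581, 0.337)}
```

View pics/w10.png

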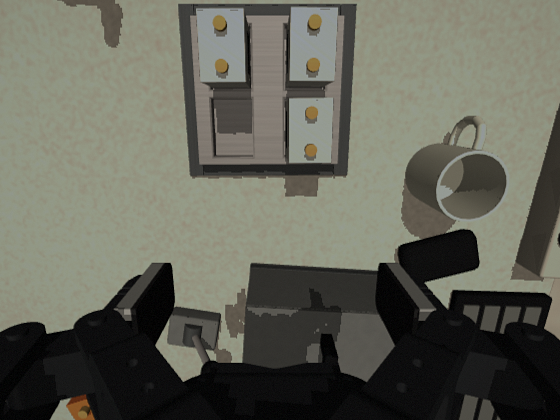

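The three modules stand seated in slots 1, 2 and 3, with connectors at the predicted places. Next I'll go to the cover.

Emit:
{"method": "step_arm", "body": {
  "rows": [
    [-45,8,0,0,0,0,1],
    [-90,16,0,0,0,0,1],
    [-135,24,0,0,0,0,1],
    [-180,32,0,0,0,0,1],
    [-225,40,0,0,0,0.04,1]
  ]
}}

```text
time_s: 36.25
position: [0.5824, -0.0175, 0.3178]
tool_rot: [0.695, 0.719, 0.0, -0.0]
ft_force: [1.4, 0.9, 0.4]
width: 0.0853
finger_force: 0.0
```

Emit:
{"method": "step_arm", "body": {
  "rows": [
    [-40,8,0,0,0,0.035,1],
    [-65,10,0,0,0,0.035,1],
    [-65,10,0,0,0,0.035,1],
    [-65,10,0,0,0,0.035,1]
  ]
}}

```text
time_s: 36.65
position: [0.5943, -0.0809, 0.3179]
tool_rot: [0.708, 0.706, 0.0, -0.001]
ft_force: [1.3, -0.4, -0.5]
width: 0.0855
finger_force: 0.0
```

```bash
python3 - <<'E'
from h import *
st();p=cams.camera_params("wrist");im=cams.camera("wrist")[:,:,::-1].copy(); cv2.imwrite("pics/w11.png",im)
m=(im.max(2)<48).astype(np.uint8); m[260:]=0
cs,_=cv2.findContours(m,cv2.RETR_EXTERNAL,cv2.CHAIN_APPROX_NONE)
for c in cs:
    if cv2.contourArea(c)>800:
        b,a=rect(c,p,.154); print(cv2.boundingRect(c),b,np.degrees(a))
        if abs(b[2]-124)<6: go(b[0],b[1],.25,a+np.pi/2)
E
```

```text
t 36.65 pos [ 0.5943 -0.0809  0.3179] yawY -0.003 F [ 1.2951 -0.3717 -0.5332] w 0.0855 ff 0.0
(367, 164, 55, 96) [ 0.6998 -0.0991 88.5338 47.5956] -83.51312589645387
(529, 96, 31, 164) [  0.8291  -0.0697 142.194    8.1713] -88.25796091556549
(431, 60, 129, 200) [  0.7756  -0.0562 168.6476  86.2761] 89.87752532958984
(275, 47, 17, 155) [  0.6014  -0.0237 123.1699  12.9488] 89.88495635986328
shift [55.8  7.1 68.1] turn [-0.    -0.001  0.002] q7 0.38
(378, 0, 102, 51) [ 0.7109  0.0527 76.5491 34.4108] -0.135955810546875
```

Emit:
{"method": "step_arm", "body": {
  "rows": [
    [25,3,30,0,0,0,1],
    [50,6,60,0,0,0,1],
    [56,7,68,0,0,0,1],
    [56,7,68,0,0,0,1]
  ],
  "newtons": 60
}}

```text
time_s: 37.1
position: [0.601, -0.0221, 0.2498]
tool_rot: [0.706, 0.708, -0.0, -0.001]
ft_force: [-0.7, 0.3, 0.3]
width: 0.0856
finger_force: 0.0
```

```bash
python3 - <<'E'
from h import *
st();go(.6014,-.0237,.149,0)
E
```

```text
t 37.1 pos [ 0.601  -0.0221  0.2498] yawY 0.003 F [-0.657   0.256   0.2531] w 0.0856 ff 0.0
shift [ -1.7   0.6 100.8] turn [-0.002 -0.001  0.003] q7 0.35
```

Emit:
{"method": "step_arm", "body": {
  "rows": [
    [-1.5,0.5,40,0,0,0,1],
    [-1.5,0.5,80,0,0,0,1],
    [-1.5,0.5,100,0,0,0,1],
    [-1.5,0.5,100,0,0,0,1],
    [-1.5,0.5,100,0,0,0,-1]
  ]
}}

```text
time_s: 37.6
position: [0.6036, -0.0281, 0.1531]
tool_rot: [0.708, 0.706, 0.001, 0.002]
ft_force: [0.1, 0.1, -0.4]
width: 0.0733
finger_force: 0.0
```

Emit:
{"method": "step_arm", "body": {
  "rows": [
    [0,0,0,0,0,0,-1],
    [0,0,0,0,0,0,-1],
    [0,0,0,0,0,0,-1],
    [0,0,0,0,0,0,-1],
    [0,0,0,0,0,0,-1]
  ]
}}

```text
time_s: 38.1
position: [0.6009, -0.0266, 0.1518]
tool_rot: [0.708, 0.706, 0.0, -0.001]
ft_force: [-4.6, -0.5, 5.9]
width: 0.0127
finger_force: 60.7
```

Emit:
{"method": "step_arm", "body": {
  "rows": [
    [0,0,-20,0,0,0,-1],
    [0,0,-60,0,0,0,-1],
    [0,0,-105,0,0,0,-1],
    [0,0,-150,0,0,0,-1],
    [0,0,-165,0,0,0,-1]
  ]
}}

```text
time_s: 38.6
position: [0.6047, -0.0276, 0.3205]
tool_rot: [0.708, 0.706, 0.004, 0.004]
ft_force: [0.8, 0.1, -4.2]
width: 0.0126
finger_force: 59.5
```

```bash
python3 - <<'E'
from h import *
st();go(.518,.295,.32,np.radians(4.17))
E
```

```text
t 38.6 pos [ 0.6047 -0.0276  0.3205] yawY -0.002 F [ 0.8471  0.1156 -4.1606] w 0.0126 ff 59.469786286354065
shift [322.4 -87.3  -0.4] turn [ 0.01   0.    -0.075] q7 0.3
```

Emit:
{"method": "step_arm", "body": {
  "rows": [
    [25,-7,0,0,0,0,-1],
    [65,-18,0,0,0,-0.02,-1],
    [105,-29,0,0,0,-0.04,-1],
    [145,-40,0,0,0,-0.06,-1],
    [180,-50,0,0,0,-0.075,-1]
  ]
}}

```text
time_s: 39.1
position: [0.5505, 0.1559, 0.3144]
tool_rot: [0.68, 0.733, -0.0, -0.001]
ft_force: [0.2, 0.1, -4.9]
width: 0.0128
finger_force: 59.4
```

```bash
python3 - <<'E'
from h import *
st();go(.5182,.2921,.32,np.radians(4.17))
E
```

```text
t 39.1 pos [0.5505 0.1559 0.3144] yawY 0.075 F [ 0.2012  0.1045 -4.9453] w 0.0128 ff 59.42716956138611
shift [138.3 -21.9  -5.5] turn [-0.001 -0.     0.003] q7 0.02
```

Emit:
{"method": "step_arm", "body": {
  "rows": [
    [40,-6,-5,0,0,0,-1],
    [80,-12,-5,0,0,0,-1],
    [115,-18,-5,0,0,0,-1],
    [138,-22,-5,0,0,0,-1],
    [138,-22,-5,0,0,0,-1]
  ]
}}

```text
time_s: 39.6
position: [0.5173, 0.2954, 0.3188]
tool_rot: [0.678, 0.735, -0.0, -0.001]
ft_force: [-0.6, 0.1, -4.1]
width: 0.0126
finger_force: 59.4
```

Emit:
{"method": "step_arm", "body": {
  "rows": [
    [0,0,0,0,0,0,-1],
    [0,0,10,0,0,0,-1],
    [0,0,20,0,0,0,-1],
    [0,0,20,0,0,0,-1],
    [0,0,20,0,0,0,-1]
  ]
}}

```text
time_s: 40.1
position: [0.5204, 0.2884, 0.3008]
tool_rot: [0.681, 0.732, 0.0, 0.0]
ft_force: [1.0, -0.1, -4.5]
width: 0.0126
finger_force: 59.4
```

```bash
python3 - <<'E'
from h import *
st();go(.5182,.2921,.1598,np.radians(4.17)); s=status.sense(); print(R.from_quat(s["tool_rot"]).apply([0,0,1]))
im=cams.camera("scene")[:,:,::-1]; cv2.imwrite("pics/s2.png",cv2.resize(im[80:260,220:460],None,fx=3,fy=3))
E
```

```text
t 40.1 pos [0.5204 0.2884 0.3008] yawY 0.072 F [ 1.0132 -0.09   -4.5138] w 0.0126 ff 59.43502485752106
shift [  3.9  -2.  141. ] turn [ 0.001  0.001 -0.001] q7 -0.2
[ 0.0008 -0.0005 -1.    ]
```

View pics/s2.png

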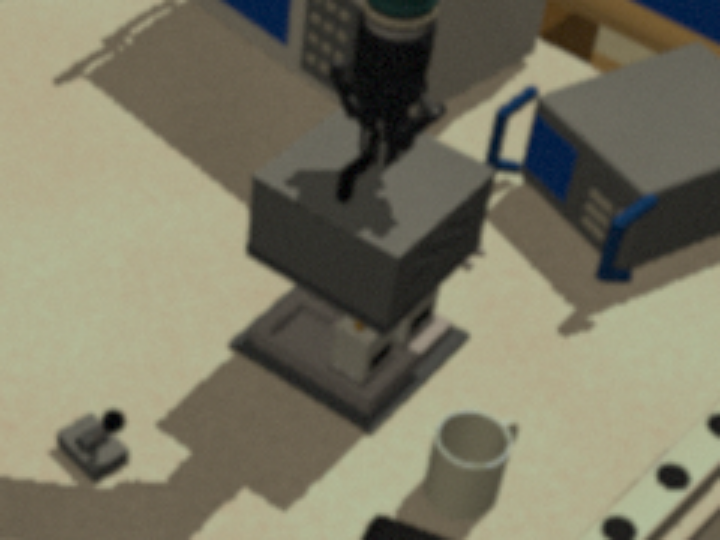

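The cover hangs level directly above the loaded fixture, so I'll correct the offset and lower it.

Emit:
{"method": "step_arm", "body": {
  "rows": [
    [3.5,-2,15,0,0,0,-1],
    [3.5,-2,45,0,0,0,-1],
    [3.5,-2,75,0,0,0,-1],
    [3.5,-2,95,0,0,0,-1],
    [3.5,-2,95,0,0,0,-1]
  ]
}}

```text
time_s: 40.65
position: [0.5157, 0.2922, 0.203]
tool_rot: [0.681, 0.733, -0.003, -0.001]
ft_force: [-0.8, 0.2, -6.0]
width: 0.0129
finger_force: 59.4
```

Emit:
{"method": "step_arm", "body": {
  "rows": [
    [0,0,0,0,0,0,-1],
    [0,0,0,0,0,0,-1],
    [0,0,0,0,0,0,-1]
  ]
}}

```text
time_s: 40.95
position: [0.5195, 0.2932, 0.2079]
tool_rot: [0.681, 0.732, 0.002, 0.001]
ft_force: [0.1, -0.2, -5.5]
width: 0.0131
finger_force: 59.4
```

```bash
python3 - <<'E'
from h import *
st();go(.5182,.2921,.1598,np.radians(4.17))
E
```

```text
t 40.95 pos [0.5195 0.2932 0.2079] yawY 0.073 F [ 0.1428 -0.1639 -5.4656] w 0.0131 ff 59.44167673587799
shift [-1.1 -1.6 48.1] turn [ 0.005 -0.002  0.   ] q7 -0.12
```

Emit:
{"method": "step_arm", "body": {
  "rows": [
    [-1,-1,10,0,0,0,-1],
    [-1,-1,20,0,0,0,-1],
    [-1,-1,28,0,0,0,-1],
    [-1,-1,36,0,0,0,-1],
    [-1,-1,36,0,0,0,-1]
  ]
}}

```text
time_s: 41.45
position: [0.5166, 0.2913, 0.1689]
tool_rot: [0.681, 0.732, -0.001, 0.0]
ft_force: [0.1, 0.7, -4.7]
width: 0.0124
finger_force: 59.4
```

Emit:
{"method": "step_arm", "body": {
  "rows": [
    [0,0,5,0,0,0,-1],
    [0,0,9,0,0,0,-1],
    [0,0,12,0,0,0,-1],
    [0,0,12,0,0,0,-1]
  ]
}}

```text
time_s: 41.85
position: [0.5175, 0.2916, 0.1598]
tool_rot: [0.681, 0.732, 0.001, -0.0]
ft_force: [-4.8, -1.5, 5.0]
width: 0.0124
finger_force: 60.7
```

Emit:
{"method": "step_arm", "body": {
  "rows": [
    [0,0,0,0,0,0,0.2],
    [0,0,0,0,0,0,0.2],
    [0,0,0,0,0,0,0.2],
    [0,0,-20,0,0,0,0.2],
    [0,0,-60,0,0,0,0.2]
  ]
}}

```text
time_s: 42.35
position: [0.5156, 0.291, 0.2166]
tool_rot: [0.681, 0.733, -0.002, -0.0]
ft_force: [0.3, 0.5, 0.5]
width: 0.0512
finger_force: 0.0
```

Emit:
{"method": "step_arm", "body": {
  "rows": [
    [0,0,-45,0,0,-0.14,0.2],
    [-30,0,-80,0,0,-0.28,-1],
    [-75,5,-80,0,0,-0.42,-1],
    [-120,10,-80,0,0,-0.56,-1],
    [-165,15,-80,0,0,-0.7,-1]
  ]
}}

```text
time_s: 42.85
position: [0.5449, 0.1267, 0.2992]
tool_rot: [0.385, 0.923, 0.001, 0.002]
ft_force: [0.8, 0.6, 0.2]
width: 0.0
finger_force: 0.0
```

Emit:
{"method": "step_arm", "body": {
  "rows": [
    [0,0,0,0,0,-0.14,-1],
    [0,0,0,0,0,-0.28,-1],
    [0,0,0,0,0,-0.42,-1],
    [0,0,0,0,0,-0.56,-1],
    [0,0,0,0,0,-0.7,-1]
  ]
}}

```text
time_s: 43.35
position: [0.5446, 0.1279, 0.2986]
tool_rot: [0.046, 0.999, 0.0, 0.001]
ft_force: [0.6, -0.9, 0.0]
width: -0.0001
finger_force: 0.0
```

```bash
python3 - <<'E'
from h import *
st();got((.53,-.045,.22),np.radians(84.5),.44)
E
```

```text
t 43.35 pos [0.5446 0.1279 0.2986] yawY 1.478 F [ 0.5784 -0.8584  0.0376] w -0.0001 ff 0.0
shift [  -1.2 -173.6   78.5] turn [-0.     0.442  0.004] toolz [-0.424   0.0408 -0.9048]
```

Emit:
{"method": "step_arm", "body": {
  "rows": [
    [0,-40,0,0,0.11,0,-1],
    [0,-85,10,0,0.22,0,-1],
    [-1,-130,30,0,0.33,0,-1],
    [-1,-170,60,0,0.44,0,-1],
    [-1,-173,78,0,0.44,0,-1]
  ]
}}

```text
time_s: 43.85
position: [0.5291, -0.0519, 0.2177]
tool_rot: [0.053, 0.974, 0.009, -0.218]
ft_force: [-1.2, -0.2, 0.3]
width: 0.0002
finger_force: 0.0
```

Emit:
{"method": "step_arm", "body": {
  "rows": [
    [0,0,0,0,0,0,-1],
    [0,0,0,0,0,0,-1]
  ]
}}

```text
time_s: 44.05
position: [0.5288, -0.0433, 0.2205]
tool_rot: [0.047, 0.975, 0.011, -0.217]
ft_force: [0.2, 0.4, 0.3]
width: -0.0001
finger_force: 0.0
```

```bash
python3 - <<'E'
from h import *
st()
for n,(r0,r1,c0,c1) in {"top":(160,245,130,218),"scene":(140,220,295,382)}.items():
    im=cams.camera(n)[:,:,::-1].copy(); cv2.imwrite(f"pics/{n}3.png",im)
    d=cv2.absdiff(im,cv2.imread(f"pics/{n}0.png"))[r0:r1,c0:c1].max(2); print(n,(d>40).sum(),(d>40).mean())
    if n=="top":
        p=cams.camera_params(n)
        for f in ("pics/top0.png","pics/top3.png"):
            g=cv2.imread(f)[185:215,140:203].max(2); m=(g<45).astype(np.uint8); cs,_=cv2.findContours(m,cv2.RETR_EXTERNAL,cv2.CHAIN_APPROX_NONE,offset=(140,185)); c=max(cs,key=cv2.contourArea); b,a=rect(c,p,.162); print(f,b,np.degrees(a))
p=cams.camera_params("wrist");im=cams.camera("wrist")[:,:,::-1].copy(); cv2.imwrite("pics/w12.png",im)
s=status.sense(); r=R.from_quat(s["tool_rot"]); q=s["position"]
for t in [(.515,-.0455,.092),(.42,-.037,.093),(.41,-.036,.092)]: print(np.round(r.inv().apply(np.array(t)-q)*1000,1)); q=np.array(t)
a=cv2.imread("pics/scene3.png")[100:270,180:410]; cv2.imwrite("pics/s3.png",cv2.resize(a,None,fx=3,fy=3))
E
```

```text
t 44.05 pos [ 0.5288 -0.0433  0.2205] yawY 1.474 F [0.2451 0.3519 0.2506] w -0.0001 ff 0.0
top 216 0.028877005347593583
pics/top0.png [  0.5165   0.2866 127.6932  15.8937] -85.94916915893555
pics/top3.png [ 0.5184  0.2323 18.951  10.8835] 89.62594604492188
scene 1161 0.1668103448275862
[-42.   -4.5 123.6]
[86.9 -0.6 39.3]
[8.7 0.  5.1]
```

View pics/s3.png

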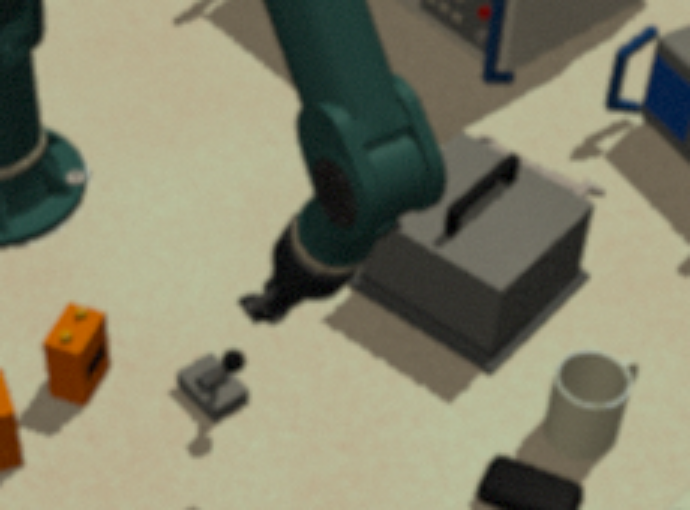

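The cover sits evenly on the flange all round and the lever is still off. I'll throw it on.

Emit:
{"method": "step_arm", "body": {
  "rows": [
    [-15,-2,40,0,0,0,-1],
    [-30,-4,85,0,0,0,-1],
    [-42,-4.5,123,0,0,0,-1],
    [-42,-4.5,123,0,0,0,-1],
    [-42,-4.5,123,0,0,0,-1]
  ]
}}

```text
time_s: 44.7
position: [0.5148, -0.0464, 0.0924]
tool_rot: [0.047, 0.975, 0.011, -0.217]
ft_force: [0.2, -1.4, 0.5]
width: 0.0001
finger_force: 0.0
```

Emit:
{"method": "step_arm", "body": {
  "rows": [
    [20,0,8,0,0,0,-1],
    [42,0,17,0,0,0,-1],
    [62,0,26,0,0,0,-1],
    [80,0,35,0,0,0,-1],
    [87,0,39,0,0,0,-1]
  ]
}}

```text
time_s: 45.2
position: [0.421, -0.0376, 0.095]
tool_rot: [0.047, 0.976, 0.011, -0.214]
ft_force: [2.4, -1.0, -3.3]
width: 0.0
finger_force: 1.5
```

Emit:
{"method": "step_arm", "body": {
  "rows": [
    [4,0,2,0,0,0,-1],
    [8,0,4,0,0,0,-1],
    [8,0,4,0,0,0,-1]
  ]
}}

```text
time_s: 45.5
position: [0.4188, -0.0374, 0.094]
tool_rot: [0.047, 0.977, 0.011, -0.209]
ft_force: [8.1, -0.6, 6.2]
width: -0.0001
finger_force: 5.4
```

Emit:
{"method": "step_arm", "body": {
  "rows": [
    [3,0,1,0,0,0,-1],
    [5,0,1,0,0,0,-1],
    [5,0,1,0,0,0,-1]
  ]
}}

```text
time_s: 45.8
position: [0.4186, -0.0374, 0.0943]
tool_rot: [0.047, 0.978, 0.01, -0.204]
ft_force: [13.3, -1.7, 1.7]
width: -0.0002
finger_force: 7.9
```

Emit:
{"method": "step_arm", "body": {
  "rows": [
    [-25,0,-5,0,0,0,-1],
    [-45,0,-40,0,0,0,-1],
    [-60,0,-85,0,0,0,-1],
    [-75,0,-130,0,0,0,-1],
    [-75,0,-130,0,0,0,-1]
  ]
}}

```text
time_s: 46.3
position: [0.5367, -0.0496, 0.1847]
tool_rot: [0.047, 0.977, 0.01, -0.209]
ft_force: [0.1, -0.7, -0.4]
width: 0.0002
finger_force: 0.0
```

Emit:
{"method": "step_arm", "body": {
  "rows": [
    [-10,0,-20,0,0,0,-1],
    [-20,0,-40,0,0,0,-1],
    [-20,0,-40,0,0,0,-1]
  ]
}}

```text
time_s: 46.6
position: [0.5659, -0.0523, 0.2092]
tool_rot: [0.047, 0.976, 0.011, -0.214]
ft_force: [-0.3, -0.1, 0.7]
width: -0.0002
finger_force: 0.0
```

```bash
python3 - <<'E'
from h import *
st();p=cams.camera_params("wrist");im=cams.camera("wrist")[:,:,::-1].copy(); cv2.imwrite("pics/w13.png",im)
m=(im.max(2)<45).astype(np.uint8); m[250:]=0; n,l,s,c=cv2.connectedComponentsWithStats(m)
for i in range(1,n):
    if s[i,4]>200: print(s[i],c[i])
for t in np.linspace(0,1,6):
    a=(0.5-t)*1; ss=.08*np.sin(a); print(t,proj(p,(.4322+.9955*ss,-.0377-.095*ss,.022+.08*np.cos(a))))
im=cams.camera("top")[:,:,::-1]; cv2.imwrite("pics/top4.png",im)
E
```

```text
t 46.6 pos [ 0.5659 -0.0523  0.2092] yawY 1.474 F [-0.272  -0.1264  0.6698] w -0.0002 ff 0.0
[ 52  27  31  49 742] [66.9582 51.376 ]
[160  27  43  36 712] [181.2725  43.7472]
[260  44  31  40 829] [275.2244  61.1846]
[  0  46  74  53 882] [30.4229 70.1338]
[ 481   82   79  168 8943] [530.0037 168.5547]
[259 139  31   9 252] [274.381  142.9563]
[250 168  49   7 252] [273.2421 171.7024]
[ 16 233  33  17 243] [ 31.1481 241.642 ]
0.0 [274.8488 152.2089]
0.2 [274.8356 131.4356]
0.4 [274.8109 110.6344]
0.6000000000000001 [274.7763  91.3703]
0.8 [274.7348  75.0165]
1.0 [274.6896  62.5477]
```

View pics/w13.png

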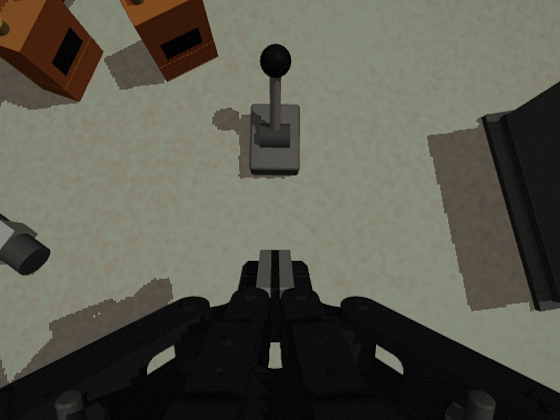

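The ball is at (275,60), which matches the full-on position (275,62). The cover is still on the flange at the right and the gripper is clear.

```bash
python3 -c "
from plant import sign_off
print(sign_off())"
```

```text
the job is handed in; nothing more can be done
None
```

The job is done and handed in: I threw the supply off, stood the cover on the bench, seated all three modules in slots 1, 2 and 3, put the cover back home, and then threw the supply fully on (about 47 s of the 210 s).

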